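# Put the new dryer rollers away in the spares tin

## Robot

A 6-joint arm with a two-finger parallel gripper is mounted at the origin on the work surface. World frame = base frame: x ahead of the robot, y to its left, z up, the work surface at z = 0. Lengths are in m, angles in rad, forces in N, time in s.
With the tool pointing down it reaches from about 0.275 to 0.975 m from the base axis. Payload 8.4 kg.
Tool frame: the origin (TCP) lies on the centre line of the jaws, within the pads' length; the fingertips stand ahead of it and the grasp point (between the pads) lies 11 mm behind it (robot.tip_extent is the z of the fingertips in the tool frame, in m); z points along the fingers, y is the line along which they close (so a half turn about z gives the same grasp; the last joint's range is limited). The gripper opens to 92 mm and grips with 3 to 60 N. Pads are 20 mm wide; open, the fingers measure 128 mm over their backs; the gripper's body (75 mm by 189 mm) begins 69 mm behind the grasp point.
Start: joints at [-1.231, 0.353, 1.633, -0, 1.155, -0.002], TCP at [0.209, -0.589, 0.223] pointing down, gripper open.
Joint ranges: [-2.63, 2.63], [-0.92, 2.1], [0.06, 2.66], [-1.3, 4.44], [0, 2.69], [-3.02, 3.02]. Speed limits (rad/s): [2.22, 2.22, 2.79, 3.14, 3.14, 3.14].

## Interface

Orientations are given as a unit quaternion [w, x, y, z].
In Python, from rig import robot gives the robot as it stands. The module is installed in compiled form; this text tells all that it offers.
- The arm moves only by the shell command python3 -m handwheel 'ROWS' [OPENING] [FORCE]. ROWS is JSON, a list of rows, each an object with "xyz": the shift along the tool's x, y, z in mm, a list of three; "rotation": the turn, a rotation vector about the tool's x, y, z in rad, a list of three. In form: [{"xyz": [tx, ty, tz], "rotation": [wx, wy, wz]}, ...]. A call has 1 to 5 rows; each row is the pose to reach, as a shift and turn from the pose commanded when the call began, along the tool's axes at that moment; what a row does not reach only later rows make up. A row lasts 1/12 s, in which the tool goes at most 41.7 mm and 7.16 degrees, less where a joint would pass 70% of its speed; a pose out of reach is approached as far as the arm can. A call with a gripper value outside its range is refused whole. OPENING is the opening, from -1 (shut) to 1 (fully open), set as the call begins (- or left out, the last holds). The fingers move at their own pace and stop on an object; FORCE is the grip in N (left out, the last holds). Time passes only in rows, so rows that repeat a pose let the fingers close. It gives the time, the measured TCP pose, the force, the opening and the grip force at its end, in the units of the state.
- robot.get_state(): the state, without advancing time (a new reading comes with each control period).
- robot.read_camera(name): name is "scene" or "top" or "wrist"; returns (picture, depth): 400x640x3 uint8, blue, green, red; 400x640 float32, m along the optical axis (not along the pixel's ray), 0 where there is no reading.
- robot.get_calibration(name): a dict with "intrinsics" (3x3 intrinsics, pixels), "rvec" (rotation vector, rad) and "tvec" (3), from world to camera coordinates, as OpenCV has them. Camera axes: x right, y down, z forward; pixel columns grow to the right and rows downward; lengths in m; the calibration is good to about 2 mm. A picture is of the moment at which its call begins: read the wrist's pose just before it. get_calibration takes no time and is no camera call; for the wrist camera it gives the pose at the moment of the call.
- robot.close_job(): hands the job in; it is judged then, once.
The state is a dict: "t": time; "joints": joint angles; "dq": joint speeds; "joint_torque": joint torques, N m; "ee_pos": TCP position; "orientation": TCP orientation; "contact_force": force on the tool from outside, world axes, zero at the start; "ft_torque": the same for the moment, N m; "grip_width": opening from 0.0 (shut) to 1.0 (fully open); "gripper_force": force on a finger pad.
Only numpy, scipy, OpenCV 4.12 (cv2) and the standard library are available. Lean on these libraries where they do the work, as an engineer would, in place of code of your own. Each camera call takes 0.05 s, during which the arm holds its last target. There are 200 camera calls.

## Task

New dryer drum rollers have come in the carton: first fold both of its long flaps right back, well past upright, so that the box stands wide open. Then pack every roller into the round spares tin, flat on its bottom in a single layer, as a honeycomb: one in the middle and the others in the ring round it, each close beside the next. Finally put the lid squarely on the tin, leaving the tin upright and everything else on the table where it stands.

Things in the scene. Friction and masses are not known exactly. Their poses are not given: they have to be found in the camera images.
- carton: Brown cardboard shipping carton, fixed to the table, open-topped under two long flaps. Outside 184 (x) by 264 (y) by 80 high, walls and floor 4 thick; its short end flaps already hang folded down outside, up to 8 mm beyond the end walls (y). Origin: centre of its underside on the table. Its x axis points from the front wall to the back wall, y runs along the long walls, z up. The rollers lie flat on its floor, in two rows along y, partly under the flaps.
- flap_front (a joint): Angle (rad) of the carton's front flap (the one on its -x wall): 0 = closed flat over the box, about 1.57 = upright, 3.14 = folded out level; limit 3.2. Starts half open, 0.95 to 1.3. The flap is a 4 mm board, 72 long from hinge to free edge and 256 wide; a light friction crease (under 0.05 N m) keeps it where it is left. Between the two free edges stays a gap of 95 mm or more, through which it can be pushed outward from inside.
- flap_back (a joint): The same for the back flap (on the +x wall); it swings the other way, outward to the carton's +x.
- flap_front_hinge (a point): Middle of the front flap's hinge line, 82 above the table on top of the front wall; fixed to the carton, at its x = -90.
- flap_back_hinge (a point): Middle of the back flap's hinge line, at the carton's x = +90, 82 above the table.
- flap_front_edge (a point): Middle of the front flap's free edge.
- flap_back_edge (a point): Middle of the back flap's free edge.
- tin: Blue round spares tin, loose, 0.35 kg, open on top: outside diameter 188, inside diameter 182, height 52, floor and wall 3 thick. It just takes seven rollers in one layer. Origin: centre of its underside; z up its axis.
- lid: Drop-in lid of the tin, 0.16 kg, starting on the table right way up. Bottom to top: a plug of diameter 170 and 8 deep (chamfered) that goes into the tin, a blue disc of diameter 192 and 4 thick that rests on the rim, and a black knob of diameter 30 whose gripping part is 16 to 38 above the origin. Origin: centre of the plug's underside; z up. With the lid home the origin is 44 above the tin's origin.
- roller1: Dryer drum roller, loose, 70 g: black rubber tyre of diameter 56 and 16 thick with rounded edges, on a white nylon hub of diameter 32 that stands 10 mm proud of the tyre on both faces (36 over all); alike both ways up; let go a little tilted over open floor it settles flat. Origin: its centre, 18 above what it lies flat on; z along its axis. It is lifted by the upper end of the hub. Five to seven of the seven rollers are present.
- roller2: Roller, like roller1.
- roller3: Roller, like roller1.
- roller4: Roller, like roller1.
- roller5: Roller, like roller1.
- roller6: Roller, like roller1.
- roller7: Roller, like roller1.
- detergent: White detergent bottle, diameter 72, 190 high; loose, not part of the job, to be left standing where it is. Origin at its underside.
- coin_cup: Red cup for coins, diameter 72, 65 high; loose, not part of the job, to be left standing where it is. Origin at its underside.
- wrench: Steel wrench lying flat; loose, not part of the job, to be left standing where it is. Origin at its underside, x along it.
- stain_jar: White jar with a green cap, diameter 68, 90 high; loose, not part of the job, to be left standing where it is. Origin at its underside.
Not all that is in view belongs to the job. What is shaped like the roller6 but green, orange or purple is not meant.

How it is judged:
On the way, in this order (a step that is already met when the one before it is completed fails the run):
1. both long flaps of the carton are folded back past upright (value of joint each of flap_front, flap_back above 2.1 rad), for 0.2 s.
2. all rollers lie flat in the tin as a honeycomb, one in the middle (z of roller1 in the frame of tin between 0.015 and 0.026 m and angle between the z axis of each of roller1, roller2, roller3, roller4, roller5, roller6, roller7 and the z axis of tin, either way round below 0.12 rad and horizontal distance between each of roller1, roller2, roller3, roller4, roller5, roller6, roller7 and tin below 0.066 m and (horizontal distance between roller1 and tin below 0.01 m or (horizontal distance between roller1 and roller2 below 0.067 m and horizontal distance between roller2 and tin above 0.04 m) or (horizontal distance between roller1 and roller3 below 0.067 m and horizontal distance between roller3 and tin above 0.04 m) or (horizontal distance between roller1 and roller4 below 0.067 m and horizontal distance between roller4 and tin above 0.04 m) or (horizontal distance between roller1 and roller5 below 0.067 m and horizontal distance between roller5 and tin above 0.04 m) or (horizontal distance between roller1 and roller6 below 0.067 m and horizontal distance between roller6 and tin above 0.04 m) or (horizontal distance between roller1 and roller7 below 0.067 m and horizontal distance between roller7 and tin above 0.04 m)) and z of roller2 in the frame of tin between 0.015 and 0.026 m and (horizontal distance between roller2 and tin below 0.01 m or (horizontal distance between roller2 and roller1 below 0.067 m and horizontal distance between roller1 and tin above 0.04 m) or (horizontal distance between roller2 and roller3 below 0.067 m and horizontal distance between roller3 and tin above 0.04 m) or (horizontal distance between roller2 and roller4 below 0.067 m and horizontal distance between roller4 and tin above 0.04 m) or (horizontal distance between roller2 and roller5 below 0.067 m and horizontal distance between roller5 and tin above 0.04 m) or (horizontal distance between roller2 and roller6 below 0.067 m and horizontal distance between roller6 and tin above 0.04 m) or (horizontal distance between roller2 and roller7 below 0.067 m and horizontal distance between roller7 and tin above 0.04 m)) and z of roller3 in the frame of tin between 0.015 and 0.026 m and (horizontal distance between roller3 and tin below 0.01 m or (horizontal distance between roller3 and roller1 below 0.067 m and horizontal distance between roller1 and tin above 0.04 m) or (horizontal distance between roller3 and roller2 below 0.067 m and horizontal distance between roller2 and tin above 0.04 m) or (horizontal distance between roller3 and roller4 below 0.067 m and horizontal distance between roller4 and tin above 0.04 m) or (horizontal distance between roller3 and roller5 below 0.067 m and horizontal distance between roller5 and tin above 0.04 m) or (horizontal distance between roller3 and roller6 below 0.067 m and horizontal distance between roller6 and tin above 0.04 m) or (horizontal distance between roller3 and roller7 below 0.067 m and horizontal distance between roller7 and tin above 0.04 m)) and z of roller4 in the frame of tin between 0.015 and 0.026 m and (horizontal distance between roller4 and tin below 0.01 m or (horizontal distance between roller4 and roller1 below 0.067 m and horizontal distance between roller1 and tin above 0.04 m) or (horizontal distance between roller4 and roller2 below 0.067 m and horizontal distance between roller2 and tin above 0.04 m) or (horizontal distance between roller4 and roller3 below 0.067 m and horizontal distance between roller3 and tin above 0.04 m) or (horizontal distance between roller4 and roller5 below 0.067 m and horizontal distance between roller5 and tin above 0.04 m) or (horizontal distance between roller4 and roller6 below 0.067 m and horizontal distance between roller6 and tin above 0.04 m) or (horizontal distance between roller4 and roller7 below 0.067 m and horizontal distance between roller7 and tin above 0.04 m)) and z of roller5 in the frame of tin between 0.015 and 0.026 m and (horizontal distance between roller5 and tin below 0.01 m or (horizontal distance between roller5 and roller1 below 0.067 m and horizontal distance between roller1 and tin above 0.04 m) or (horizontal distance between roller5 and roller2 below 0.067 m and horizontal distance between roller2 and tin above 0.04 m) or (horizontal distance between roller5 and roller3 below 0.067 m and horizontal distance between roller3 and tin above 0.04 m) or (horizontal distance between roller5 and roller4 below 0.067 m and horizontal distance between roller4 and tin above 0.04 m) or (horizontal distance between roller5 and roller6 below 0.067 m and horizontal distance between roller6 and tin above 0.04 m) or (horizontal distance between roller5 and roller7 below 0.067 m and horizontal distance between roller7 and tin above 0.04 m)) and z of roller6 in the frame of tin between 0.015 and 0.026 m and (horizontal distance between roller6 and tin below 0.01 m or (horizontal distance between roller6 and roller1 below 0.067 m and horizontal distance between roller1 and tin above 0.04 m) or (horizontal distance between roller6 and roller2 below 0.067 m and horizontal distance between roller2 and tin above 0.04 m) or (horizontal distance between roller6 and roller3 below 0.067 m and horizontal distance between roller3 and tin above 0.04 m) or (horizontal distance between roller6 and roller4 below 0.067 m and horizontal distance between roller4 and tin above 0.04 m) or (horizontal distance between roller6 and roller5 below 0.067 m and horizontal distance between roller5 and tin above 0.04 m) or (horizontal distance between roller6 and roller7 below 0.067 m and horizontal distance between roller7 and tin above 0.04 m)) and z of roller7 in the frame of tin between 0.015 and 0.026 m and (horizontal distance between roller7 and tin below 0.01 m or (horizontal distance between roller7 and roller1 below 0.067 m and horizontal distance between roller1 and tin above 0.04 m) or (horizontal distance between roller7 and roller2 below 0.067 m and horizontal distance between roller2 and tin above 0.04 m) or (horizontal distance between roller7 and roller3 below 0.067 m and horizontal distance between roller3 and tin above 0.04 m) or (horizontal distance between roller7 and roller4 below 0.067 m and horizontal distance between roller4 and tin above 0.04 m) or (horizontal distance between roller7 and roller5 below 0.067 m and horizontal distance between roller5 and tin above 0.04 m) or (horizontal distance between roller7 and roller6 below 0.067 m and horizontal distance between roller6 and tin above 0.04 m)) and horizontal distance between any of roller1, roller2, roller3, roller4, roller5, roller6, roller7 and tin below 0.01 m), for 0.3 s.
3. the lid sits home on the tin (z of lid in the frame of tin between 0.04 and 0.047 m and horizontal distance between lid and tin below 0.009 m and angle between the z axis of lid and the z axis of tin, either way round below 0.05 rad), for 0.3 s.
At the end, for the whole second after the job is handed in: Flaps open; every roller flat on the tin floor (5 mm, 0.12 rad) in one layer, one within 10 mm of the tin axis, each other one beside another outer one (gap under 11 mm); lid home, centred to 9 mm and level; tin upright; all at rest (all of step 2 and all of step 3 and angle between tin's own z axis and vertical below 0.05 rad and height (world z) of tin below 0.006 m and linear speed of each of roller1, roller2, roller3, roller4, roller5, roller6, roller7, lid, tin below 0.02 m/s and value of joint each of flap_front, flap_back above 1.8 rad); the robot touches nothing.
It fails at once if the detergent bottle is knocked away or over (distance of detergent from where it was at the start of the episode above 0.03 m or angle between detergent's own z axis and vertical above 0.5 rad).
It fails at once if the coin cup is knocked away or over (distance of coin_cup from where it was at the start of the episode above 0.03 m or angle between coin_cup's own z axis and vertical above 0.5 rad).
It fails at once if the wrench is knocked away or over (distance of wrench from where it was at the start of the episode above 0.03 m).
It fails at once if the stain-remover jar is knocked away or over (distance of stain_jar from where it was at the start of the episode above 0.03 m or angle between stain_jar's own z axis and vertical above 0.5 rad).
Of roller1, roller2, roller3, roller4, roller5, roller6, roller7 only 5 to 7 are there at a start; the rules pass over those that are not, and their reading is None.
At some moment in a run one of lid may be knocked a few centimetres aside while the robot is not near it.
Once in a run the grip may slacken for a moment while it holds something.
It also fails if it takes over 210 s, if anything falls off the work surface, if the arm or the gripper's body presses on something with over 40 N, if the wrist force passes 120 N, or if a joint passes its speed limit or range.

## Working session

There is one attempt and no reset: what is moved stays moved. The work goes in short steps, Python scripts to look and compute and a shell command to move; the robot and the scene stay as the last step left them, time stands still between calls to the robot, and variables do not carry over. Pictures are saved under pics/ and viewed, at most 14 in all, crops included, and the job is handed in when it is done.

```bash
mkdir -p pics; cat > h.py <<'E'
import numpy as np, cv2
from rig import robot
from scipy.spatial.transform import Rotation as R
def cam(n):
    c=robot.get_calibration(n); Rm=cv2.Rodrigues(np.array(c["rvec"],float))[0]
    return np.array(c["intrinsics"],float).reshape(3,3),Rm,np.array(c["tvec"],float).ravel()
def shot(n):
    c=cam(n); p,d=robot.read_camera(n); return p,d,c
def plane(c,uv,z):
    K,Rm,t=c; uv=np.atleast_2d(uv).astype(float)
    r=np.c_[uv,np.ones(len(uv))]@np.linalg.inv(K).T@Rm; o=-Rm.T@t
    return o+r*((z-o[2])/r[:,2])[:,None]
def cloud(c,d):
    K,Rm,t=c; v,u=np.mgrid[:d.shape[0],:d.shape[1]]
    P=np.stack([(u-K[0,2])/K[0,0]*d,(v-K[1,2])/K[1,1]*d,d],-1)
    W=(P-t)@Rm; W[d==0]=np.nan; return W
def pose():
    s=robot.get_state(); q=s["orientation"]; return np.array(s["ee_pos"]),R.from_quat([q[1],q[2],q[3],q[0]]),s
def to_tool(p):
    e,r,s=pose(); return r.inv().apply(np.array(p)-e)*1000
E
python3 - <<'E'
from h import *
for n in("top","scene"):
    p,d,c=shot(n); cv2.imwrite(f"pics/{n}0.png",p); np.savez(f"{n}0.npz",p=p,d=d)
    print(n,c[0].round(1).tolist(),(-c[1].T@c[2]).round(3),c[1].round(2).tolist())
e,r,s=pose(); print(e,r.as_matrix().round(3).tolist(),robot.tip_extent,s)
c=cam("wrist");print((-c[1].T@c[2]).round(3),c[1].round(2).tolist(),c[0].tolist())
E
```

```text
top [[415.7, 0.0, 319.1], [0.0, 415.7, 200.5], [0.0, 0.0, 1.0]] [0.47  0.014 1.482] [[0.02, -1.0, 0.0], [-1.0, -0.02, -0.06], [0.06, -0.0, -1.0]]
scene [[374.0, 0.0, 315.7], [0.0, 374.0, 199.1], [0.0, 0.0, 1.0]] [ 0.938 -0.681  0.73 ] [[0.86, 0.51, 0.01], [0.33, -0.55, -0.77], [-0.38, 0.67, -0.64]]
[ 0.20933994 -0.58842539  0.22194674] [[0.942, 0.335, -0.0], [0.335, -0.942, 0.001], [0.0, -0.001, -1.0]] 0.008 {'t': 0.1, 'joints': array([-1.23140249e+00,  3.53562566e-01,  1.63406496e+00,  7.81797235e-06,
        1.15521650e+00, -2.40632211e-03]), 'dq': array([ 0.00140517, -0.00043974, -0.00204445,  0.00048419, -0.00094833,
       -0.00015585]), 'joint_torque': array([-2.12111787e-03, -5.94912958e+01, -3.34930730e+01,  6.97203772e-02,
        1.82076590e-02, -4.04246134e-05]), 'ee_pos': array([ 0.20933994, -0.58842539,  0.22194674]), 'orientation': array([-6.17424534e-04,  9.85432166e-01,  1.70067795e-01, -1.01401353e-04]), 'contact_force': array([-0.27121706,  0.36900955, -0.48375964]), 'ft_torque': array([-0.0209921 ,  0.01887938, -0.00309213]), 'gripper_force': 0.0, 'grip_width': 0.9976369732741138}
[ 0.284 -0.562  0.384] [[0.34, -0.94, -0.0], [-0.9, -0.32, 0.28], [-0.27, -0.09, -0.96]] [[326.2282267616003, 0.0, 320.3060448176329], [0.0, 326.2282267616003, 208.55082696444197], [0.0, 0.0, 1.0]]
```

View pics/top0.png

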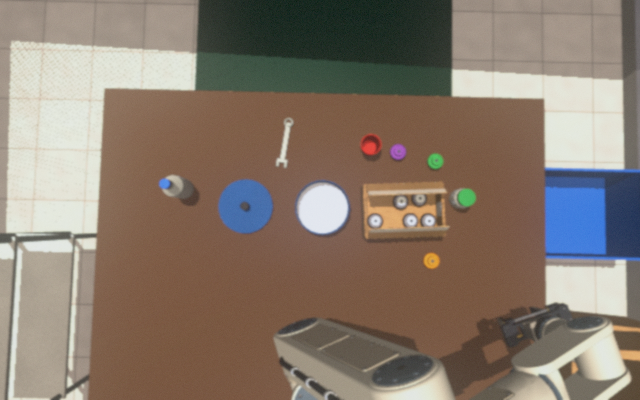

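View pics/scene0.png

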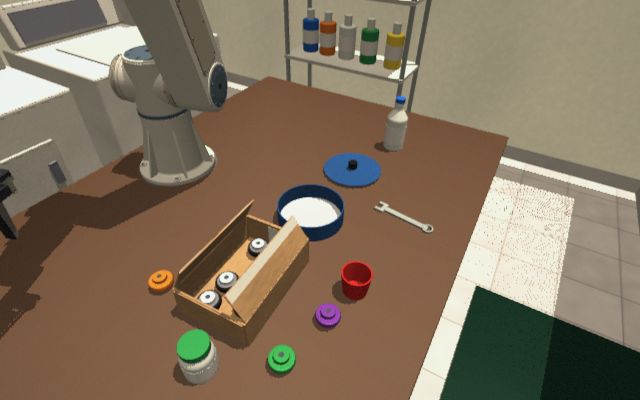

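Top view: the black and white rollers are at (375,220), (411,220), (429,220), (401,202) and (420,199). The tin is at (323,208), lid (245,206), carton about (405,211), jar (463,198), bottle (172,186), cup (371,146) and wrench (285,143). The green, orange and purple look-alikes lie outside the carton and are not meant.

```bash
cat > m.py <<'E'
from h import *
p,d,c=shot("top"); W=cloud(c,d); hsv=cv2.cvtColor(p,cv2.COLOR_BGR2HSV)
H,S,V=cv2.split(hsv); X,Y,Z=W[...,0],W[...,1],W[...,2]
def circ(m,z,name,amin=60):
    cs,_=cv2.findContours(m.astype(np.uint8),cv2.RETR_EXTERNAL,cv2.CHAIN_APPROX_NONE)
    for k in cs:
        if cv2.contourArea(k)<amin: continue
        w=plane(c,k[:,0],z)[:,:2].astype(np.float32); (x,y),r=cv2.minEnclosingCircle(w*1000)
        hu=cv2.convexHull(k); (ex,ey),ax,_=cv2.fitEllipse(hu) if len(hu)>=5 else ((0,0),(0,0),0)
        print(name,"circle",round(x),round(y),"r",round(r),"ellipse c",plane(c,(ex,ey),z)[0,:2].round(4),"z med",np.nanmedian(Z[k[:,0,1],k[:,0,0]]).round(3))
box=np.zeros_like(H,bool); box[90:400,90:545]=1; box[300:,250:]=0
blue=(H>100)&(H<125)&(S>120)&(V>50)&box
bm=blue.copy(); bm[:,:215]=0
lid=bm.copy();lid[:,284:]=0
circ(lid,0.012,"lid"); tin=bm.copy();tin[:,:285]=0; tin[:,360:]=0; circ(tin,0.052,"tin")
circ((H>50)&(H<75)&(S>120)&box,0.09,"green",20)
circ(((H<5)|(H>172))&(S>170)&(V>90)&box,0.065,"red",20)
E
python3 - <<'E'
from m import *
p0=p
cr=np.zeros_like(box); cr[175:248,355:455]=1
# carton pieces by height
pts=W[cr&(Z>0.06)]; print("high pts x,y range",np.nanpercentile(pts,[1,99],0).round(3).tolist())
for yy in np.arange(-0.32,-0.05,0.03):
    s=W[cr&(abs(Y-yy)<0.004)&(Z>.02)]; 
    s=s[np.argsort(s[:,0])]; print(round(yy,2),[(round(a*1000),round(b*1000)) for a,_,b in s[::2]])
# hubs
hub=(V>150)&(S<70)&cr
n,l,st,ce=cv2.connectedComponentsWithStats(hub.astype(np.uint8))
for i in range(1,n):
    if st[i,4]>8: print(ce[i].round(1),st[i,4],plane(c,ce[i],0.04)[0].round(3),np.nanmedian(Z[l==i]).round(3))
cv2.imwrite("pics/crop1.png",cv2.resize(p[170:255,350:480],None,fx=6,fy=6,interpolation=cv2.INTER_CUBIC))
E
```

```text
lid circle 528 272 r 93 ellipse c [0.5282 0.2717] z med 0.012
green circle 573 -482 r 27 ellipse c [ 0.5724 -0.4827] z med 0.089
green circle 693 -377 r 25 ellipse c [ 0.6926 -0.3772] z med 0.026
red circle 750 -160 r 35 ellipse c [ 0.7465 -0.1632] z med 0.052
high pts x,y range [[0.432, -0.412, 0.065], [0.621, -0.14, 0.148]]
-0.32 [(438, 81), (442, 93), (445, 100), (445, 99), (449, 108), (452, 115), (456, 121), (459, 131), (462, 136), (462, 139), (466, 145), (469, 146), (472, 28), (475, 30), (479, 43), (482, 41), (485, 37), (489, 39), (489, 39), (492, 35), (496, 37), (496, 37), (499, 41), (503, 39), (507, 26), (510, 30), (513, 32), (513, 24), (552, 30), (555, 34), (556, 29), (559, 27), (563, 28), (566, 26), (569, 31), (573, 31), (576, 31), (578, 144), (580, 30), (582, 141), (582, 135), (583, 32), (586, 133), (589, 130), (590, 127), (593, 121), (597, 119), (601, 111), (605, 107), (605, 105), (609, 98), (612, 96), (616, 92)]
-0.29 [(438, 83), (441, 95), (441, 100), (445, 104), (448, 110), (452, 115), (455, 121), (458, 134), (462, 142), (462, 140), (465, 141), (468, 145), (474, 21), (4
[... 2600 characters left out ...]
40, 34), (543, 59), (545, 81), (547, 38), (549, 64), (552, 81), (554, 40), (556, 76), (558, 40), (559, 68), (563, 73), (564, 42), (566, 74), (568, 43), (570, 60), (573, 75), (575, 45), (576, 67), (579, 82), (580, 70), (582, 82), (583, 71), (585, 47), (586, 75), (588, 45), (590, 67), (593, 81), (593, 72), (596, 83), (596, 75), (599, 81), (600, 70), (602, 85), (603, 75), (606, 81), (610, 40)]
-0.11 []
-0.08 []
-0.05 []
[406.2 191.3] 231 [ 0.591 -0.292  0.04 ] 0.133
[419.8 197.8] 61 [ 0.57  -0.339  0.04 ] 0.039
[400.9 201.7] 76 [ 0.555 -0.273  0.04 ] 0.038
[375.1 220.6] 125 [ 0.487 -0.185  0.04 ] 0.035
[407.9 224.4] 225 [ 0.476 -0.299  0.04 ] 0.042
[428.5 220.7] 120 [ 0.491 -0.37   0.04 ] 0.037
```

View pics/crop1.png

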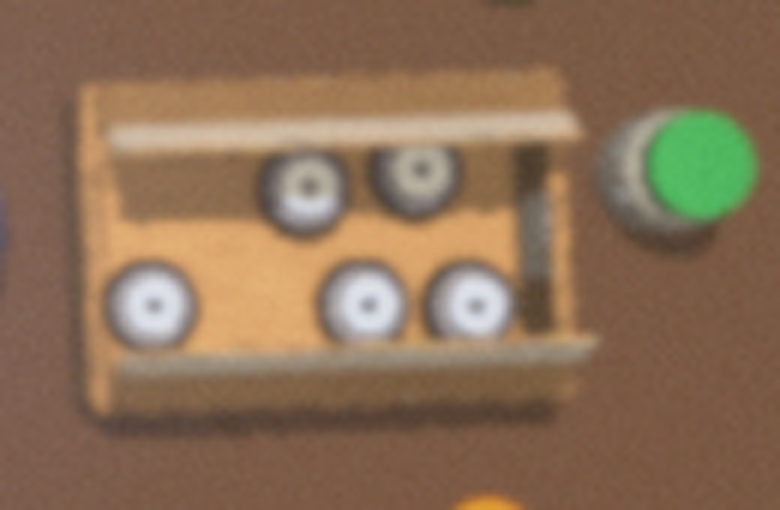

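The carton holds five rollers, each seen as a white hub in a black tyre. Their y values are about -0.185, -0.31 and -0.37 in the front row, and -0.27 and -0.34 in the back row. The flap edges are at x≈0.468 and 0.575, z≈0.147. I'll align the tool with the world axes, close the gripper and move over the gap.

```bash
python3 -m handwheel '[{"xyz":[0,0,-30],"rotation":[0,0,0.12]},{"xyz":[0,0,-60],"rotation":[0,0,0.24]},{"xyz":[0,0,-60],"rotation":[0,0,0.342]},{"xyz":[0,0,-60],"rotation":[0,0,0.342]}]' -1 20
python3 -m handwheel '[{"xyz":[28,-28,0],"rotation":[0,0,0]},{"xyz":[56,-56,0],"rotation":[0,0,0]},{"xyz":[84,-84,0],"rotation":[0,0,0]},{"xyz":[112,-112,0],"rotation":[0,0,0]},{"xyz":[140,-140,0],"rotation":[0,0,0]}]'
python3 -m handwheel '[{"xyz":[28,-28,0],"rotation":[0,0,0]},{"xyz":[56,-56,0],"rotation":[0,0,0]},{"xyz":[84,-84,0],"rotation":[0,0,0]},{"xyz":[112,-112,0],"rotation":[0,0,0]},{"xyz":[140,-140,0],"rotation":[0,0,0]}]'
python3 -m handwheel '[{"xyz":[30,-30,0],"rotation":[0,0,0]},{"xyz":[34,-34,0],"rotation":[0,0,0]},{"xyz":[34,-34,0],"rotation":[0,0,0]}]'
python3 - <<'E'
from h import *
e,r,s=pose();print(e,r.as_matrix().round(3).tolist(),s["t"])
E
```

```text
t: 0.48
ee_pos: [0.2098, -0.5897, 0.2843]
orientation: [0.001, 1.0, -0.002, 0.001]
contact_force: [0.7, 0.8, -0.1]
grip_width: 0.73
gripper_force: 0.0
t: 0.9
ee_pos: [0.3499, -0.4469, 0.2812]
orientation: [-0.001, 1.0, 0.002, -0.001]
contact_force: [0.9, -1.0, 0.2]
grip_width: 0.37
gripper_force: 0.0
t: 1.32
ee_pos: [0.49, -0.3068, 0.2813]
orientation: [-0.001, 1.0, 0.002, -0.001]
contact_force: [0.4, -0.7, 0.1]
grip_width: 0.018
gripper_force: 0.0
t: 1.57
ee_pos: [0.5244, -0.2727, 0.2812]
orientation: [-0.001, 1.0, 0.003, -0.001]
contact_force: [-0.7, 0.1, 0.6]
grip_width: 0.002
gripper_force: 0.0
[ 0.52441448 -0.27271104  0.28115319] [[1.0, 0.006, -0.002], [0.006, -1.0, 0.001], [-0.002, -0.001, -1.0]] 1.5667
```

```bash
python3 -m handwheel '[{"xyz":[0,0,35],"rotation":[0,0,0]},{"xyz":[0,0,70],"rotation":[0,0,0]},{"xyz":[0,0,105],"rotation":[0,0,0]},{"xyz":[0,0,141],"rotation":[0,0,0]},{"xyz":[-30,0,141],"rotation":[0,0,0]}]'
python3 -m handwheel '[{"xyz":[-20,0,0],"rotation":[0,0,0]},{"xyz":[-35,0,0],"rotation":[0,0,0]},{"xyz":[-43,0,-1],"rotation":[0,0,0]},{"xyz":[-51,0,-2],"rotation":[0,0,0]},{"xyz":[-59,0,-1],"rotation":[0,0,0]}]'
python3 -m handwheel '[{"xyz":[-7,0,2],"rotation":[0,0,0]},{"xyz":[-14,0,5],"rotation":[0,0,0]},{"xyz":[-21,0,9],"rotation":[0,0,0]},{"xyz":[-27,0,15],"rotation":[0,0,0]},{"xyz":[-32,0,20],"rotation":[0,0,0]}]'
python3 -m handwheel '[{"xyz":[-4,0,7],"rotation":[0,0,0]},{"xyz":[-7,0,14],"rotation":[0,0,0]},{"xyz":[-9,0,21],"rotation":[0,0,0]},{"xyz":[-9,0,21],"rotation":[0,0,0]}]'
python3 -m handwheel '[{"xyz":[0,0,-30],"rotation":[0,0,0]},{"xyz":[30,0,-65],"rotation":[0,0,0]},{"xyz":[65,0,-100],"rotation":[0,0,0]},{"xyz":[100,0,-110],"rotation":[0,0,0]},{"xyz":[130,0,-110],"rotation":[0,0,0]}]'
python3 - <<'E'
from h import *
p,d,c=shot("scene"); cv2.imwrite("pics/scene1.png",p); print(pose()[0])
E
```

```text
t: 1.98
ee_pos: [0.4911, -0.2742, 0.1328]
orientation: [-0.003, 1.0, 0.001, -0.005]
contact_force: [-2.0, 0.2, -0.0]
grip_width: 0.006
gripper_force: 0.0
t: 2.4
ee_pos: [0.4341, -0.2758, 0.1431]
orientation: [0.0, 1.0, -0.0, 0.0]
contact_force: [-0.3, -0.3, -0.4]
grip_width: 0.008
gripper_force: 0.2
t: 2.82
ee_pos: [0.4018, -0.2747, 0.1219]
orientation: [-0.0, 1.0, 0.0, -0.0]
contact_force: [-0.1, 0.1, 0.6]
grip_width: 0.006
gripper_force: 0.1
t: 3.15
ee_pos: [0.3924, -0.2743, 0.1]
orientation: [-0.001, 1.0, -0.0, -0.001]
contact_force: [-0.9, 0.3, -1.0]
grip_width: 0.003
gripper_force: 0.0
t: 3.57
ee_pos: [0.5273, -0.2758, 0.216]
orientation: [0.002, 1.0, -0.0, 0.003]
contact_force: [-0.2, -0.7, 0.2]
grip_width: 0.008
gripper_force: 0.0
[ 0.53287075 -0.27581365  0.21492186]
```

View pics/scene1.png

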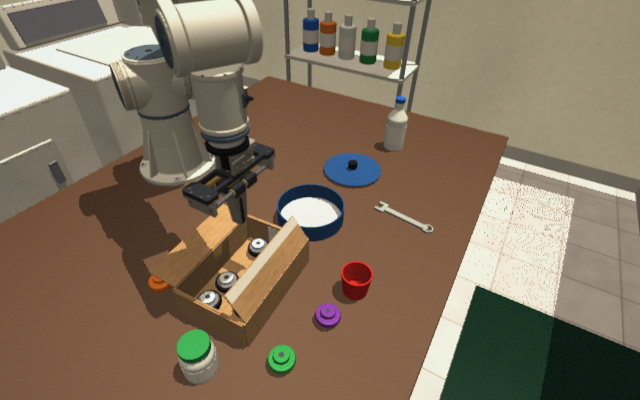

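The front flap (scene, about (200,245)) lies back beyond upright. Now I'll do the mirrored move for the back flap.

```bash
python3 -m handwheel '[{"xyz":[0,0,35],"rotation":[0,0,0]},{"xyz":[0,0,70],"rotation":[0,0,0]},{"xyz":[0,0,70],"rotation":[0,0,0]},{"xyz":[30,0,70],"rotation":[0,0,0]}]'
python3 -m handwheel '[{"xyz":[20,0,0],"rotation":[0,0,0]},{"xyz":[35,0,0],"rotation":[0,0,0]},{"xyz":[43,0,-1],"rotation":[0,0,0]},{"xyz":[51,0,-2],"rotation":[0,0,0]},{"xyz":[59,0,-1],"rotation":[0,0,0]}]'
python3 -m handwheel '[{"xyz":[7,0,0],"rotation":[0,0,0]},{"xyz":[14,0,3],"rotation":[0,0,0]},{"xyz":[21,0,8],"rotation":[0,0,0]},{"xyz":[28,0,15],"rotation":[0,0,0]},{"xyz":[33,0,20],"rotation":[0,0,0]}]'
python3 -m handwheel '[{"xyz":[4,0,7],"rotation":[0,0,0]},{"xyz":[7,0,14],"rotation":[0,0,0]},{"xyz":[9,0,21],"rotation":[0,0,0]},{"xyz":[9,0,21],"rotation":[0,0,0]}]'
python3 -m handwheel '[{"xyz":[0,0,-40],"rotation":[0,0,0]},{"xyz":[0,0,-80],"rotation":[0,0,0]},{"xyz":[0,0,-120],"rotation":[0,0,0]},{"xyz":[-30,-30,-140],"rotation":[0,0,0]},{"xyz":[-60,-60,-150],"rotation":[0,0,0]}]' 0
python3 -m handwheel '[{"xyz":[-30,-25,0],"rotation":[0,0,0]},{"xyz":[-60,-50,0],"rotation":[0,0,0]},{"xyz":[-90,-75,0],"rotation":[0,0,0]},{"xyz":[-120,-100,0],"rotation":[0,0,0]},{"xyz":[-120,-100,0],"rotation":[0,0,0]}]'
python3 -m handwheel '[{"xyz":[-40,-10,0],"rotation":[0,0,0]},{"xyz":[-80,-10,0],"rotation":[0,0,0]},{"xyz":[-110,-10,0],"rotation":[0,0,0]},{"xyz":[-110,-10,0],"rotation":[0,0,0]}]'
python3 - <<'E'
from m import *
cv2.imwrite("pics/top1.png",p); print(pose()[0]); np.savez("t1.npz",p=p,d=d)
E
```

```text
t: 3.95
ee_pos: [0.5481, -0.2736, 0.1392]
orientation: [-0.002, 1.0, -0.001, -0.004]
contact_force: [1.2, -1.5, 0.1]
grip_width: 0.002
gripper_force: 0.0
t: 4.37
ee_pos: [0.6129, -0.275, 0.1436]
orientation: [0.0, 1.0, -0.0, 0.0]
contact_force: [-0.0, 0.6, 0.0]
grip_width: 0.004
gripper_force: 0.2
t: 4.78
ee_pos: [0.646, -0.2749, 0.1215]
orientation: [-0.0, 1.0, -0.0, -0.0]
contact_force: [0.3, 0.2, -0.0]
grip_width: 0.007
gripper_force: 0.1
t: 5.12
ee_pos: [0.6538, -0.2745, 0.0994]
orientation: [-0.001, 1.0, -0.0, -0.001]
contact_force: [-0.8, 0.4, 0.1]
grip_width: 0.005
gripper_force: 0.0
t: 5.53
ee_pos: [0.6009, -0.2209, 0.2533]
orientation: [0.001, 1.0, -0.001, 0.003]
contact_force: [0.6, 0.4, -0.1]
grip_width: 0.346
gripper_force: 0.0
t: 5.95
ee_pos: [0.4734, -0.1164, 0.2493]
orientation: [-0.001, 1.0, 0.0, -0.002]
contact_force: [0.8, -0.6, -0.6]
grip_width: 0.501
gripper_force: 0.0
t: 6.28
ee_pos: [0.3642, -0.1091, 0.2492]
orientation: [-0.0, 1.0, -0.0, -0.002]
contact_force: [-0.2, -0.2, -0.2]
grip_width: 0.502
gripper_force: 0.0
lid circle 528 272 r 93 ellipse c [0.5281 0.2718] z med 0.011
green circle 573 -483 r 28 ellipse c [ 0.5729 -0.4829] z med 0.089
green circle 697 -379 r 22 ellipse c [ 0.6971 -0.3787] z med 0.028
red circle 748 -160 r 34 ellipse c [ 0.7486 -0.1608] z med 0.05
[ 0.36723991 -0.10961178  0.24998212]
```

View pics/top1.png

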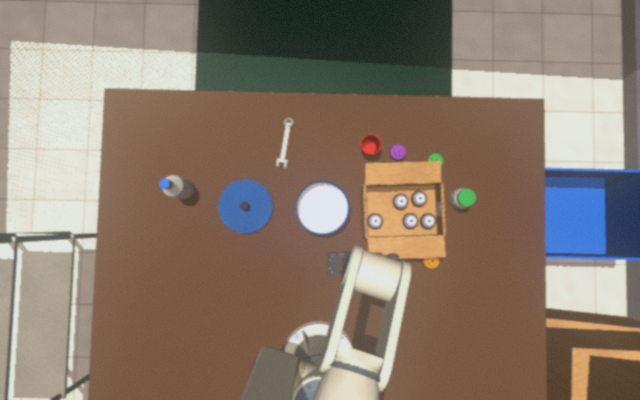

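Both flaps are wide open and five rollers are visible. Next I'll measure the hubs and the tin.

```bash
cat > hubs.py <<'E'
from h import *
def hubs(p,c,z,sl,amin=40):
    hs=cv2.cvtColor(p,cv2.COLOR_BGR2HSV); m=np.zeros(p.shape[:2],np.uint8); m[sl]=1
    hub=((hs[...,2]>120)&(hs[...,1]<75)).astype(np.uint8)*m
    hub=cv2.morphologyEx(hub,cv2.MORPH_OPEN,np.ones((3,3)))
    hub=cv2.morphologyEx(hub,cv2.MORPH_CLOSE,np.ones((5,5)))
    out=[]
    for k in cv2.findContours(hub,cv2.RETR_EXTERNAL,cv2.CHAIN_APPROX_NONE)[0]:
        if cv2.contourArea(k)<amin: continue
        w=plane(c,k[:,0],z)[:,:2].astype(np.float32); (x,y),r=cv2.minEnclosingCircle(w*1000)
        out.append((round(x),round(y),round(r,1),k[:,0].mean(0).round().tolist(),cv2.contourArea(k)))
    return out
E
python3 - <<'E'
from hubs import *
f=np.load("t1.npz");p,d=f["p"],f["d"];c=cam("top")
print(*hubs(p,c,0.04,np.s_[183:237,366:443]),sep="\n")
W=cloud(c,d);hs=cv2.cvtColor(p,cv2.COLOR_BGR2HSV)
m=(hs[...,1]>90)&(hs[...,0]>95)&(hs[...,0]<130); mm=np.zeros_like(m);mm[175:245,288:358]=1
m=(m&mm).astype(np.uint8); k=np.vstack(cv2.findContours(m,0,1)[0]);print(m.sum())
h=cv2.convexHull(k)[:,0];w=plane(c,h,0.052)[:,:2].astype(np.float32)
print("tin outer",cv2.minEnclosingCircle(w*1000),cv2.fitEllipse(w*1000))
wh=((hs[...,2]>150)&(hs[...,1]<70)&mm).astype(np.uint8);k=max(cv2.findContours(wh,0,1)[0],key=cv2.contourArea)[:,0]
print("tin floor",cv2.fitEllipse((plane(c,k,0.003)[:,:2]*1000).astype(np.float32)))
E
python3 -m handwheel '[{"xyz":[30,20,0],"rotation":[0,0,0]},{"xyz":[60,45,0],"rotation":[0,0,0]},{"xyz":[85,75,0],"rotation":[0,0,0]},{"xyz":[85,100,0],"rotation":[0,0,0]},{"xyz":[85,140,0],"rotation":[0,0,0]}]'
python3 -m handwheel '[{"xyz":[0,20,0],"rotation":[0,0,0]},{"xyz":[0,20,0],"rotation":[0,0,0]},{"xyz":[0,20,0],"rotation":[0,0,0]}]'
python3 - <<'E'
from hubs import *
p,d,c=shot("wrist"); cv2.imwrite("pics/w1.png",p); print(pose()[0])
print(*hubs(p,c,0.04,np.s_[:,:],300),sep="\n")
E
```

```text
(490, -339, 54.9, [419.0, 220.0], 293.5)
(487, -182, 25.6, [374.0, 221.0], 151.0)
(558, -272, 24.5, [400.0, 201.0], 138.0)
(569, -336, 25.0, [419.0, 198.0], 132.0)
t: 6.75
ee_pos: [0.4566, -0.2504, 0.2496]
orientation: [-0.0, 1.0, 0.001, 0.0]
contact_force: [0.3, -0.0, -0.2]
grip_width: 0.503
gripper_force: 0.0
t: 7.0
ee_pos: [0.455, -0.2708, 0.2494]
orientation: [-0.0, 1.0, -0.001, -0.0]
contact_force: [-0.9, 0.3, -0.8]
grip_width: 0.5
gripper_force: 0.0
[ 0.4547877  -0.26983879  0.2494871 ]
(487, -188, 22.1, [248.0, 157.0], 1128.0)
(490, -310, 22.2, [354.0, 153.0], 1156.0)
(491, -370, 22.0, [408.0, 152.0], 1140.5)
(556, -275, 22.2, [324.0, 92.0], 1357.0)
(567, -339, 22.0, [384.0, 80.0], 1382.5)
(576, -481, 36.3, [511.0, 69.0], 1115.5)
(528, -24, 82.6, [87.0, 115.0], 15650.5)Traceback (most recent call last):
  File "<stdin>", line 6, in <module>
    return _nx.concatenate(arrs, 0, dtype=dtype, casting=casting)
           ~~~~~~~~~~~~~~~^^^^^^^^^^^^^^^^^^^^^^^^^^^^^^^^^^^^^^^
ValueError: need at least one array to concatenate
```

View pics/w1.png

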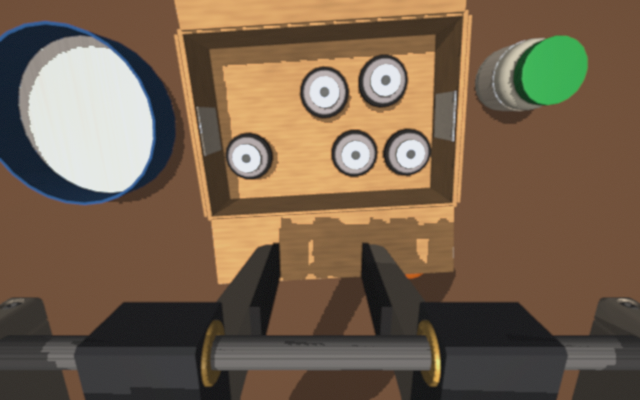

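The wrist view shows the five rollers at (248,157), (354,153), (408,152), (324,92) and (384,80), with the tin at left. I'll refine the positions using the bore holes and the rim.

```bash
cat > bore.py <<'E'
from h import *
def bores(p,c,z,sl=np.s_[:,:],thr=185,amin=250,amax=3000):
    g=cv2.cvtColor(p,cv2.COLOR_BGR2HSV); m=((g[...,2]>thr)&(g[...,1]<60)).astype(np.uint8)
    q=np.zeros_like(m); q[sl]=m[sl]; q=cv2.morphologyEx(q,cv2.MORPH_OPEN,np.ones((3,3)))
    cs,hi=cv2.findContours(q,cv2.RETR_CCOMP,cv2.CHAIN_APPROX_NONE); out=[]
    for i,k in enumerate(cs):
        if hi[0,i,3]>=0 or not amin<cv2.contourArea(k)<amax: continue
        w=plane(c,k[:,0],z)[:,:2]; e=cv2.fitEllipse((w*1000).astype(np.float32))
        j=hi[0,i,2]; b=None
        if j>=0: b=(plane(c,cs[j][:,0].mean(0),z-.0)[0,:2]*1000).round(1).tolist()
        out.append((np.round(e[0],1).tolist(),np.round(e[1],1).tolist(),"bore",b,k[:,0].mean(0).round().tolist()))
    return out
E
python3 - <<'E'
from bore import *
p,d,c=shot("wrist"); W=cloud(c,d); hs=cv2.cvtColor(p,cv2.COLOR_BGR2HSV)
for t in(185,205): print(t,*bores(p,c,.04,thr=t),sep="\n")
f=np.load("t1.npz");p2=f["p"];c2=cam("top");h2=cv2.cvtColor(p2,cv2.COLOR_BGR2HSV)
print("rim px hsv",h2[208,296:303].tolist(),h2[208,344:352].tolist())
for nm,h,cc,xr,yr in(("w",hs,c,slice(0,178),slice(0,230)),("t",h2,c2,slice(288,358),slice(170,245))):
    m=((h[...,0]>95)&(h[...,0]<135)&(h[...,1]>70)).astype(np.uint8);q=np.zeros_like(m);q[yr,xr]=m[yr,xr]
    k=np.vstack(cv2.findContours(q,0,cv2.CHAIN_APPROX_NONE)[0]);k=cv2.convexHull(k)[:,0]; k=k[k[:,0]>2]
    w=plane(cc,k,.052)[:,:2]*1000; A=np.c_[2*w,np.ones(len(w))];s=np.linalg.lstsq(A,(w**2).sum(1),rcond=None)[0]
    print(nm,"tin",s[:2].round(1),"R",np.sqrt(s[2]+s[:2]@s[:2]).round(1),cv2.minEnclosingCircle(w.astype(np.float32)))
E
```

```text
185
([485.3, -185.8], [31.2, 31.3], 'bore', [485.6, -186.4], [246.0, 157.0])
([488.4, -310.7], [31.1, 32.4], 'bore', [488.7, -310.8], [356.0, 155.0])
([489.7, -373.3], [31.0, 31.1], 'bore', [489.5, -373.3], [412.0, 153.0])
([557.7, -273.4], [33.7, 37.1], 'bore', [556.2, -275.1], [323.0, 90.0])
([568.5, -340.5], [31.0, 31.5], 'bore', [568.1, -340.4], [387.0, 79.0])
205
([485.4, -186.0], [29.9, 30.4], 'bore', [485.3, -186.3], [246.0, 157.0])
([488.7, -310.5], [30.1, 30.4], 'bore', [488.7, -310.5], [356.0, 154.0])
([489.8, -373.1], [29.8, 30.3], 'bore', [489.6, -373.0], [411.0, 153.0])
([556.6, -275.1], [30.2, 30.7], 'bore', [556.4, -275.3], [325.0, 91.0])
([568.3, -340.5], [30.2, 30.4], 'bore', [568.1, -340.5], [387.0, 79.0])
rim px hsv [[120, 25, 133], [150, 5, 150], [143, 6, 184], [116, 8, 216], [115, 12, 234], [109, 12, 237], [112, 12, 237]] [[110, 13, 238], [111, 11, 237], [108, 14, 232], [111, 29, 210], [114, 47, 163], [116, 50, 122], [165, 34, 106], [8, 73, 116]]
w tin [527.4 -12.3] R 97.4 ((524.73095703125, -12.353081703186035), 102.98248291015625)
t tin [234.6 -34.8] R 237.2 ((469.1969299316406, -69.69721221923828), 9.999999747378752e-05)
```

Refined rollers in mm: A(485,-186), B(489,-310), C(490,-373), D(556,-275), E(568,-340). I'll start with D, gripping along y, as the middle roller.

```bash
python3 -m handwheel '[{"xyz":[35,2,0],"rotation":[0,0,0]},{"xyz":[70,5,10],"rotation":[0,0,0]},{"xyz":[102,5,30],"rotation":[0,0,0]},{"xyz":[102,5,65],"rotation":[0,0,0]},{"xyz":[102,5,100],"rotation":[0,0,0]}]' -0.04 30
python3 -m handwheel '[{"xyz":[0,0,30],"rotation":[0,0,0]},{"xyz":[0,0,60],"rotation":[0,0,0]},{"xyz":[0,0,60],"rotation":[0,0,0]},{"xyz":[0,0,60],"rotation":[0,0,0]}]'
python3 - <<'E'
from bore import *
p,d,c=shot("wrist"); cv2.imwrite("pics/w2.png",p); print(pose()[0], to_tool([.5565,-.275,.040]).round(1))
E
```

```text
t: 7.52
ee_pos: [0.5592, -0.2735, 0.1496]
orientation: [0.001, 1.0, 0.001, 0.002]
contact_force: [-0.5, -0.1, -0.3]
grip_width: 0.479
gripper_force: 0.0
t: 7.85
ee_pos: [0.5558, -0.2732, 0.089]
orientation: [-0.001, 1.0, 0.001, -0.001]
contact_force: [0.2, -0.8, 1.0]
grip_width: 0.477
gripper_force: 0.0
[ 0.55700785 -0.27408874  0.09078763] [-0.5  0.9 50.8]
```

View pics/w2.png

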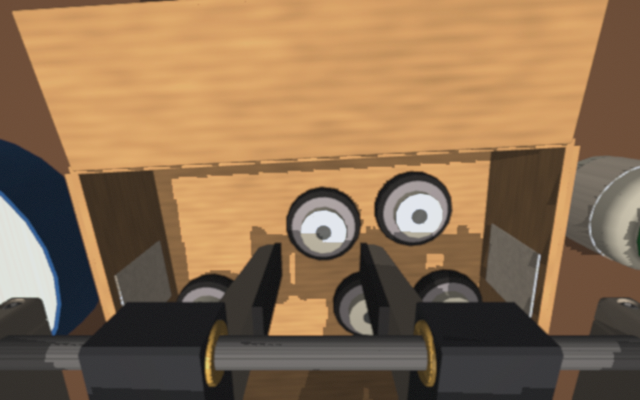

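D's hub at (322,230) sits centred between the fingers. I'll go down, grip and lift.

```bash
python3 -m handwheel '[{"xyz":[-1,1,25],"rotation":[0,0,0]},{"xyz":[-1,1,49],"rotation":[0,0,0]},{"xyz":[-1,1,49],"rotation":[0,0,0]},{"xyz":[-1,1,49],"rotation":[0,0,0]}]'
python3 -m handwheel '[{"xyz":[0,0,0],"rotation":[0,0,0]},{"xyz":[0,0,0],"rotation":[0,0,0]},{"xyz":[0,0,0],"rotation":[0,0,0]},{"xyz":[0,0,0],"rotation":[0,0,0]}]' -0.5 30
python3 -m handwheel '[{"xyz":[0,0,-20],"rotation":[0,0,0]},{"xyz":[0,0,-60],"rotation":[0,0,0]},{"xyz":[0,0,-100],"rotation":[0,0,0]},{"xyz":[0,0,-130],"rotation":[0,0,0]},{"xyz":[0,0,-130],"rotation":[0,0,0]}]'
```

```text
t: 8.23
ee_pos: [0.556, -0.2758, 0.0423]
orientation: [0.0, 1.0, -0.0, 0.0]
contact_force: [-0.1, -0.3, 0.4]
grip_width: 0.48
gripper_force: 0.0
t: 8.57
ee_pos: [0.5569, -0.2763, 0.043]
orientation: [0.001, 1.0, -0.0, 0.002]
contact_force: [0.4, 1.7, 8.8]
grip_width: 0.33
gripper_force: 30.0
t: 8.98
ee_pos: [0.559, -0.2776, 0.1787]
orientation: [0.003, 1.0, -0.0, 0.005]
contact_force: [1.0, -0.1, -0.9]
grip_width: 0.33
gripper_force: 30.0
```

```bash
python3 -m handwheel '[{"xyz":[-20,-30,-30],"rotation":[0,0,0]},{"xyz":[-40,-60,-50],"rotation":[0,0,0]},{"xyz":[-60,-90,-70],"rotation":[0,0,0]},{"xyz":[-80,-120,-80],"rotation":[0,0,0]},{"xyz":[-95,-150,-80],"rotation":[0,0,0]}]'
python3 -m handwheel '[{"xyz":[-15,-38,0],"rotation":[0,0,0]},{"xyz":[-30,-76,0],"rotation":[0,0,0]},{"xyz":[-30,-114,0],"rotation":[0,0,0]},{"xyz":[-30,-114,0],"rotation":[0,0,0]},{"xyz":[-30,-114,0],"rotation":[0,0,0]}]'
python3 - <<'E'
from bore import *
p,d,c=shot("wrist"); cv2.imwrite("pics/w3.png",p); e,r,s=pose(); print(e,s["grip_width"])
h=cv2.cvtColor(p,cv2.COLOR_BGR2HSV)
m=((h[...,0]>100)&(h[...,0]<130)&(h[...,1]>90)).astype(np.uint8); m[330:]=0
m=cv2.morphologyEx(m,cv2.MORPH_OPEN,np.ones((3,3)))
n,l,st,ce=cv2.connectedComponentsWithStats(m);print(st[1:][st[1:,4]>300].tolist())
np.savez("w3.npz",p=p,d=d,K=c[0],R=c[1],t=c[2])
E
```

```text
t: 9.4
ee_pos: [0.4597, -0.1247, 0.2533]
orientation: [0.0, 1.0, -0.0, 0.002]
contact_force: [0.9, 0.3, -0.3]
grip_width: 0.328
gripper_force: 30.0
t: 9.82
ee_pos: [0.4302, -0.0101, 0.2511]
orientation: [0.0, 1.0, 0.002, 0.0]
contact_force: [1.1, -0.5, -0.8]
grip_width: 0.328
gripper_force: 30.0
[ 0.43043432 -0.01123323  0.25105147] 0.32997525744589673
[[222, 0, 179, 183, 6317], [0, 2, 143, 174, 19515]]
```

View pics/w3.png

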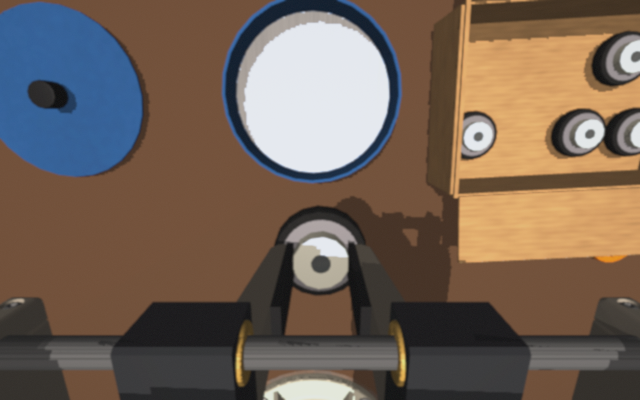

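D is held (hub at (320,265)). The tin rim spans (222..400, 0..183). I'll fit its centre.

```bash
python3 - <<'E'
from bore import *
f=np.load("w3.npz");p=f["p"];c=(f["K"],f["R"],f["t"]);h=cv2.cvtColor(p,cv2.COLOR_BGR2HSV)
def fit(w):
    w=w[:,:2]*1000
    for _ in range(4):
        A=np.c_[2*w,np.ones(len(w))];s=np.linalg.lstsq(A,(w**2).sum(1),rcond=None)[0]
        R_=np.sqrt(s[2]+s[:2]@s[:2]);e=abs(np.hypot(*(w-s[:2]).T)-R_);w=w[e<max(2.5*np.median(e),.5)]
    return s[:2].round(1),R_.round(1),np.median(e).round(2),len(w)
m=((h[...,0]>100)&(h[...,0]<130)&(h[...,1]>90)).astype(np.uint8);q=np.zeros_like(m);q[4:195,200:425]=m[4:195,200:425]
k=max(cv2.findContours(q,0,cv2.CHAIN_APPROX_NONE)[0],key=cv2.contourArea)
hu=cv2.convexHull(k)[:,0];hu=hu[hu[:,1]>8]
print("outer rim z52",fit(plane(c,hu,.052)))
br=(q>0)&(h[...,2]>110);v,u=np.nonzero(br);print("bright rim",fit(plane(c,np.c_[u,v],.052)))
wh=((h[...,2]>190)&(h[...,1]<50)).astype(np.uint8);q=np.zeros_like(wh);q[0:195,230:395]=wh[0:195,230:395]
k=max(cv2.findContours(q,0,cv2.CHAIN_APPROX_NONE)[0],key=cv2.contourArea)[:,0];k=k[(k[:,0]>300)&(k[:,1]>20)]
print("floor edge z3",fit(plane(c,k,.003)))
print(to_tool([.53,-.012,.05]))
E
```

```text
outer rim z52 (array([528.1,  -0.7]), np.float64(93.6), np.float64(0.16), 45)
bright rim (array([528.2,  -0.6]), np.float64(92.0), np.float64(0.79), 1508)
floor edge z3 (array([524.7,  -6.4]), np.float64(84.7), np.float64(1.18), 240)
[ 99.42307596   0.90879875 201.12143635]
```

Tin centre is (528,-1) with radius 93.6, matching the given size. I'll place D in the middle.

```bash
python3 -m handwheel '[{"xyz":[35,-5,0],"rotation":[0,0,0]},{"xyz":[70,-11,20],"rotation":[0,0,0]},{"xyz":[98,-11,50],"rotation":[0,0,0]},{"xyz":[98,-11,90],"rotation":[0,0,0]},{"xyz":[98,-11,125],"rotation":[0,0,0]}]'
python3 -m handwheel '[{"xyz":[0,0,30],"rotation":[0,0,0]},{"xyz":[0,0,50],"rotation":[0,0,0]},{"xyz":[0,0,65],"rotation":[0,0,0]},{"xyz":[0,0,80],"rotation":[0,0,0]},{"xyz":[0,0,82],"rotation":[0,0,0]}]'
python3 -m handwheel '[{"xyz":[0,0,0],"rotation":[0,0,0]},{"xyz":[0,0,0],"rotation":[0,0,0]},{"xyz":[0,0,0],"rotation":[0,0,0]},{"xyz":[0,0,0],"rotation":[0,0,0]}]' -0.1
python3 -m handwheel '[{"xyz":[0,0,-20],"rotation":[0,0,0]},{"xyz":[0,0,-60],"rotation":[0,0,0]},{"xyz":[0,0,-100],"rotation":[0,0,0]},{"xyz":[-40,20,-130],"rotation":[0,0,0.1]},{"xyz":[-70,50,-150],"rotation":[0,0,0.2]}]' 
python3 - <<'E'
from h import *
e,r,s=pose();print(e,r.as_matrix().round(3).tolist(),s["joints"].round(2),s["t"])
E
```

```text
t: 10.28
ee_pos: [0.5302, -0.0025, 0.1239]
orientation: [0.0, 1.0, -0.001, 0.001]
contact_force: [-0.6, -0.3, -1.5]
grip_width: 0.329
gripper_force: 30.0
t: 10.7
ee_pos: [0.5276, -0.0023, 0.0415]
orientation: [-0.0, 1.0, -0.001, -0.001]
contact_force: [0.6, -0.3, -1.4]
grip_width: 0.331
gripper_force: 30.0
t: 11.03
ee_pos: [0.5291, -0.0011, 0.0448]
orientation: [0.0, 1.0, -0.0, 0.001]
contact_force: [-0.4, 0.1, -0.1]
grip_width: 0.447
gripper_force: 0.0
t: 11.45
ee_pos: [0.4708, -0.0401, 0.1892]
orientation: [-0.0, 0.995, -0.101, 0.002]
contact_force: [-0.0, -1.0, -0.9]
grip_width: 0.45
gripper_force: 0.0
[ 0.47077703 -0.04009243  0.1892156 ] [[0.98, -0.201, 0.005], [-0.201, -0.98, -0.0], [0.005, -0.001, -1.0]] [-0.09  0.15  1.99  0.    1.    1.68] 11.45
```

```bash
python3 -m handwheel '[{"xyz":[9,28,0],"rotation":[0,0,-0.12]},{"xyz":[18,56,0],"rotation":[0,0,-0.24]},{"xyz":[26,84,0],"rotation":[0,0,-0.36]},{"xyz":[35,112,0],"rotation":[0,0,-0.48]},{"xyz":[44,141,0],"rotation":[0,0,-0.6]}]'
python3 -m handwheel '[{"xyz":[0,0,0],"rotation":[0,0,-0.12]},{"xyz":[0,0,0],"rotation":[0,0,-0.24]},{"xyz":[0,0,0],"rotation":[0,0,-0.36]},{"xyz":[0,0,0],"rotation":[0,0,-0.48]},{"xyz":[0,0,0],"rotation":[0,0,-0.6]}]'
python3 -m handwheel '[{"xyz":[0,0,0],"rotation":[0,0,-0.12]},{"xyz":[0,0,0],"rotation":[0,0,-0.24]},{"xyz":[0,0,0],"rotation":[0,0,-0.36]},{"xyz":[0,0,0],"rotation":[0,0,-0.48]},{"xyz":[0,0,0],"rotation":[0,0,-0.572]}]' -0.04
python3 -m handwheel '[{"xyz":[0,0,0],"rotation":[0,0,0]},{"xyz":[0,0,0],"rotation":[0,0,0]}]'
cat > q.py <<'E'
from h import *
import sys
e,r,s=pose();M=r.as_matrix();print(e.round(4),"xang",np.arctan2(M[1,0],M[0,0]).round(3),"tilt",M[:2,2].round(3),"t",s["t"],"J6",s["joints"][5].round(2),s["grip_width"])
print("shift",to_tool([float(a) for a in sys.argv[1:4]]).round(1))
E
python3 q.py .4855 -.1865 .042
```

```text
t: 11.87
ee_pos: [0.4849, -0.1891, 0.1872]
orientation: [0.0, 0.979, 0.202, 0.001]
contact_force: [0.1, -0.1, -0.2]
grip_width: 0.45
gripper_force: 0.0
t: 12.28
ee_pos: [0.4849, -0.1879, 0.1868]
orientation: [0.0, 0.876, 0.482, 0.0]
contact_force: [-0.2, -0.3, -0.0]
grip_width: 0.452
gripper_force: 0.0
t: 12.7
ee_pos: [0.4849, -0.1877, 0.1869]
orientation: [0.001, 0.704, 0.71, 0.0]
contact_force: [0.2, -0.7, -0.3]
grip_width: 0.481
gripper_force: 0.0
t: 12.87
ee_pos: [0.4849, -0.1877, 0.1866]
orientation: [0.0, 0.708, 0.706, 0.0]
contact_force: [0.3, 0.4, 0.3]
grip_width: 0.481
gripper_force: 0.0
[ 0.4849 -0.1877  0.1866] xang 1.569 tilt [ 0.001 -0.   ] t 12.8667 J6 -0.37 0.4805284505222416
shift [  1.3   0.5 144.6]
```

```bash
python3 -m handwheel '[{"xyz":[1,0,40],"rotation":[0,0,0]},{"xyz":[1,0,80],"rotation":[0,0,0]},{"xyz":[1,0,115],"rotation":[0,0,0]},{"xyz":[1,0,144],"rotation":[0,0,0]},{"xyz":[1,0,144],"rotation":[0,0,0]}]'
python3 -m handwheel '[{"xyz":[0,0,0],"rotation":[0,0,0]},{"xyz":[0,0,0],"rotation":[0,0,0]},{"xyz":[0,0,0],"rotation":[0,0,0]},{"xyz":[0,0,0],"rotation":[0,0,0]}]' -0.5 30
python3 -m handwheel '[{"xyz":[0,0,-20],"rotation":[0,0,0]},{"xyz":[0,0,-60],"rotation":[0,0,0]},{"xyz":[0,0,-100],"rotation":[0,0,0]},{"xyz":[0,0,-140],"rotation":[0,0,0]},{"xyz":[0,0,-140],"rotation":[0,0,0]}]'
python3 -m handwheel '[{"xyz":[32,10,0],"rotation":[0,0,0]},{"xyz":[63,21,0],"rotation":[0,0,0]},{"xyz":[95,32,0],"rotation":[0,0,0]},{"xyz":[126,43,0],"rotation":[0,0,0]},{"xyz":[126,43,0],"rotation":[0,0,0]}]'
python3 -m handwheel '[{"xyz":[0,0,35],"rotation":[0,0,0]},{"xyz":[0,0,60],"rotation":[0,0,0]},{"xyz":[0,0,60],"rotation":[0,0,0]}]'
python3 q.py .528 -.0605 .043
```

```text
t: 13.28
ee_pos: [0.4855, -0.187, 0.04]
orientation: [0.0, 0.708, 0.706, 0.0]
contact_force: [-1.5, 0.1, 0.4]
grip_width: 0.482
gripper_force: 0.0
t: 13.62
ee_pos: [0.4848, -0.1867, 0.0425]
orientation: [0.0, 0.707, 0.707, 0.0]
contact_force: [0.1, 0.1, -0.0]
grip_width: 0.332
gripper_force: 30.0
t: 14.03
ee_pos: [0.4886, -0.1882, 0.1897]
orientation: [0.005, 0.707, 0.707, 0.002]
contact_force: [1.3, -1.0, -0.5]
grip_width: 0.327
gripper_force: 30.0
t: 14.45
ee_pos: [0.529, -0.0565, 0.1822]
orientation: [-0.0, 0.706, 0.708, 0.001]
contact_force: [-0.0, 1.2, -0.8]
grip_width: 0.333
gripper_force: 30.0
t: 14.7
ee_pos: [0.5242, -0.0603, 0.118]
orientation: [-0.003, 0.707, 0.708, -0.002]
contact_force: [-1.0, 0.3, -0.7]
grip_width: 0.336
gripper_force: 30.0
[ 0.5242 -0.0603  0.118 ] xang 1.572 tilt [-0.007  0.001] t 14.7 J6 -0.12 0.3361771098432477
shift [-0.2  4.4 75. ]
```

```bash
python3 -m handwheel '[{"xyz":[0,0,0],"rotation":[0,0,0]},{"xyz":[0,0,0],"rotation":[0,0,0]},{"xyz":[0,0,0],"rotation":[0,0,0]},{"xyz":[0,0,0],"rotation":[0,0,0]}]'
python3 q.py .528 -.0605 .043
```

```text
t: 15.03
ee_pos: [0.5286, -0.061, 0.1236]
orientation: [0.001, 0.707, 0.707, 0.001]
contact_force: [0.1, 0.4, -1.1]
grip_width: 0.326
gripper_force: 30.0
[ 0.5286 -0.061   0.1236] xang 1.571 tilt [ 0.002 -0.   ] t 15.0333 J6 -0.12 0.3255449251858565
shift [ 0.6 -0.8 80.5]
```

Good. Lower and release, then rise, carry on to C at (489.7,-373), keeping the x-grip.

```bash
python3 -m handwheel '[{"xyz":[0,0,30],"rotation":[0,0,0]},{"xyz":[0,0,50],"rotation":[0,0,0]},{"xyz":[0,0,70],"rotation":[0,0,0]},{"xyz":[0,0,79],"rotation":[0,0,0]},{"xyz":[0,0,79],"rotation":[0,0,0]}]'
python3 -m handwheel '[{"xyz":[0,0,0],"rotation":[0,0,0]},{"xyz":[0,0,0],"rotation":[0,0,0]},{"xyz":[0,0,0],"rotation":[0,0,0]},{"xyz":[0,0,0],"rotation":[0,0,0]}]' -0.1
python3 -m handwheel '[{"xyz":[0,0,-15],"rotation":[0,0,0]},{"xyz":[0,0,-50],"rotation":[0,0,0]},{"xyz":[0,0,-90],"rotation":[0,0,0]},{"xyz":[0,0,-130],"rotation":[0,0,0]},{"xyz":[0,0,-150],"rotation":[0,0,0]}]'
python3 -m handwheel '[{"xyz":[-39,-4,0],"rotation":[0,0,0]},{"xyz":[-78,-8,0],"rotation":[0,0,0]},{"xyz":[-117,-16,0],"rotation":[0,0,0]},{"xyz":[-156,-24,0],"rotation":[0,0,0]},{"xyz":[-190,-30,0],"rotation":[0,0,0]}]' -0.04
python3 -m handwheel '[{"xyz":[-30,-2,0],"rotation":[0,0,0]},{"xyz":[-60,-4,0],"rotation":[0,0,0]},{"xyz":[-90,-6,0],"rotation":[0,0,0]},{"xyz":[-122,-9,0],"rotation":[0,0,0]},{"xyz":[-122,-9,0],"rotation":[0,0,0]}]'
python3 -m handwheel '[{"xyz":[0,0,0],"rotation":[0,0,0]},{"xyz":[0,0,0],"rotation":[0,0,0]},{"xyz":[0,0,0],"rotation":[0,0,0]}]'
python3 q.py .4897 -.3731 .042
```

```text
t: 15.45
ee_pos: [0.5273, -0.0607, 0.0423]
orientation: [-0.0, 0.707, 0.707, -0.0]
contact_force: [-0.4, 0.2, -1.5]
grip_width: 0.329
gripper_force: 30.0
t: 15.78
ee_pos: [0.5283, -0.0607, 0.0441]
orientation: [0.001, 0.707, 0.707, 0.0]
contact_force: [-0.0, -0.2, 0.2]
grip_width: 0.449
gripper_force: 0.0
t: 16.2
ee_pos: [0.5295, -0.0608, 0.1983]
orientation: [0.002, 0.707, 0.707, 0.002]
contact_force: [1.5, -0.2, 0.5]
grip_width: 0.446
gripper_force: 0.0
t: 16.62
ee_pos: [0.4972, -0.2528, 0.194]
orientation: [0.001, 0.707, 0.707, 0.0]
contact_force: [0.4, -0.9, 0.6]
grip_width: 0.479
gripper_force: 0.0
t: 17.03
ee_pos: [0.4886, -0.3777, 0.1939]
orientation: [0.002, 0.708, 0.707, -0.001]
contact_force: [-0.3, 0.4, 0.5]
grip_width: 0.48
gripper_force: 0.0
t: 17.28
ee_pos: [0.489, -0.3716, 0.1932]
orientation: [-0.0, 0.706, 0.708, 0.0]
contact_force: [0.2, 0.3, -0.3]
grip_width: 0.479
gripper_force: 0.0
[ 0.489  -0.3716  0.1932] xang 1.573 tilt [-0.  0.] t 17.2833 J6 -0.65 0.47922148177978735
shift [ -1.6   0.7 151.2]
```

```bash
python3 -m handwheel '[{"xyz":[-1,0.5,40],"rotation":[0,0,0]},{"xyz":[-1.5,0.7,80],"rotation":[0,0,0]},{"xyz":[-1.5,0.7,115],"rotation":[0,0,0]},{"xyz":[-1.5,0.7,151],"rotation":[0,0,0]},{"xyz":[-1.5,0.7,151],"rotation":[0,0,0]}]'
python3 -m handwheel '[{"xyz":[0,0,0],"rotation":[0,0,0]},{"xyz":[0,0,0],"rotation":[0,0,0]},{"xyz":[0,0,0],"rotation":[0,0,0]},{"xyz":[0,0,0],"rotation":[0,0,0]}]' -0.5 30
python3 -m handwheel '[{"xyz":[0,0,-20],"rotation":[0,0,0]},{"xyz":[0,0,-60],"rotation":[0,0,0]},{"xyz":[0,0,-100],"rotation":[0,0,0]},{"xyz":[0,0,-140],"rotation":[0,0,0]},{"xyz":[0,0,-150],"rotation":[0,0,0]}]'
python3 -m handwheel '[{"xyz":[38,3,0],"rotation":[0,0,0]},{"xyz":[76,6,0],"rotation":[0,0,0]},{"xyz":[114,9,0],"rotation":[0,0,0]},{"xyz":[152,12,0],"rotation":[0,0,0]},{"xyz":[190,16,0],"rotation":[0,0,0]}]'
python3 -m handwheel '[{"xyz":[38,3,0],"rotation":[0,0,0]},{"xyz":[76,6,0],"rotation":[0,0,0]},{"xyz":[114,9,0],"rotation":[0,0,0]},{"xyz":[152,15,0],"rotation":[0,0,0]},{"xyz":[190,19,0],"rotation":[0,0,0]}]'
python3 -m handwheel '[{"xyz":[30,2,10],"rotation":[0,0,0]},{"xyz":[52,3,40],"rotation":[0,0,0]},{"xyz":[52,3,70],"rotation":[0,0,0]},{"xyz":[52,3,70],"rotation":[0,0,0]},{"xyz":[52,3,70],"rotation":[0,0,0]}]'
python3 -m handwheel '[{"xyz":[0,0,0],"rotation":[0,0,0]},{"xyz":[0,0,0],"rotation":[0,0,0]}]'
python3 q.py .528 .0585 .043
```

```text
t: 17.7
ee_pos: [0.4906, -0.3733, 0.04]
orientation: [0.0, 0.706, 0.708, 0.0]
contact_force: [-0.9, 0.6, 0.4]
grip_width: 0.479
gripper_force: 0.0
t: 18.03
ee_pos: [0.4899, -0.3737, 0.0425]
orientation: [0.0, 0.707, 0.708, 0.0]
contact_force: [0.2, -0.2, -1.4]
grip_width: 0.327
gripper_force: 30.0
t: 18.45
ee_pos: [0.4921, -0.3758, 0.1991]
orientation: [0.004, 0.707, 0.708, 0.001]
contact_force: [0.9, -0.7, 0.2]
grip_width: 0.337
gripper_force: 30.0
t: 18.87
ee_pos: [0.5048, -0.1824, 0.192]
orientation: [-0.0, 0.707, 0.707, -0.0]
contact_force: [0.6, -0.5, -1.1]
grip_width: 0.332
gripper_force: 30.0
t: 19.28
ee_pos: [0.524, 0.0078, 0.1921]
orientation: [0.0, 0.707, 0.707, 0.0]
contact_force: [1.1, -0.8, -1.1]
grip_width: 0.329
gripper_force: 30.0
t: 19.7
ee_pos: [0.5257, 0.0579, 0.1211]
orientation: [-0.001, 0.706, 0.708, -0.002]
contact_force: [-0.0, -0.1, -0.6]
grip_width: 0.331
gripper_force: 30.0
t: 19.87
ee_pos: [0.5284, 0.0573, 0.1238]
orientation: [0.001, 0.707, 0.707, 0.001]
contact_force: [-0.3, -0.1, -1.2]
grip_width: 0.332
gripper_force: 30.0
[0.5284 0.0573 0.1238] xang 1.571 tilt [0.002 0.   ] t 19.8667 J6 0.11 0.3322844564586749
shift [ 1.2 -0.6 80.8]
```

```bash
python3 -m handwheel '[{"xyz":[1,0,30],"rotation":[0,0,0]},{"xyz":[1,0,50],"rotation":[0,0,0]},{"xyz":[1,0,70],"rotation":[0,0,0]},{"xyz":[1,0,79],"rotation":[0,0,0]},{"xyz":[1,0,79],"rotation":[0,0,0]}]'
python3 -m handwheel '[{"xyz":[0,0,0],"rotation":[0,0,0]},{"xyz":[0,0,0],"rotation":[0,0,0]},{"xyz":[0,0,0],"rotation":[0,0,0]},{"xyz":[0,0,0],"rotation":[0,0,0]}]' -0.1
python3 -m handwheel '[{"xyz":[0,0,-15],"rotation":[0,0,0]},{"xyz":[0,0,-50],"rotation":[0,0,0]},{"xyz":[0,0,-90],"rotation":[0,0,0]},{"xyz":[0,0,-130],"rotation":[0,0,0]},{"xyz":[0,0,-150],"rotation":[0,0,0]}]'
python3 -m handwheel '[{"xyz":[-38,-4,0],"rotation":[0,0,0]},{"xyz":[-76,-8,0],"rotation":[0,0,0]},{"xyz":[-114,-12,0],"rotation":[0,0,0]},{"xyz":[-152,-16,0],"rotation":[0,0,0]},{"xyz":[-190,-20,0],"rotation":[0,0,0]}]' -0.04
python3 -m handwheel '[{"xyz":[-36,-4,0],"rotation":[0,0,0.12]},{"xyz":[-72,-8,0],"rotation":[0,0,0.24]},{"xyz":[-108,-12,0],"rotation":[0,0,0.36]},{"xyz":[-144,-16,0],"rotation":[0,0,0.48]},{"xyz":[-179,-19,0],"rotation":[0,0,0.6]}]'
python3 -m handwheel '[{"xyz":[0,0,0],"rotation":[0,0,0.12]},{"xyz":[0,0,0],"rotation":[0,0,0.24]},{"xyz":[0,0,0],"rotation":[0,0,0.36]},{"xyz":[0,0,0],"rotation":[0,0,0.447]},{"xyz":[0,0,0],"rotation":[0,0,0.447]}]'
python3 -m handwheel '[{"xyz":[0,0,0],"rotation":[0,0,0]},{"xyz":[0,0,0],"rotation":[0,0,0]}]'
python3 q.py .4887 -.3107 .042
```

```text
t: 20.28
ee_pos: [0.5268, 0.0582, 0.0425]
orientation: [-0.0, 0.707, 0.707, -0.001]
contact_force: [-0.7, 0.5, -0.6]
grip_width: 0.331
gripper_force: 30.0
t: 20.62
ee_pos: [0.5281, 0.0589, 0.0442]
orientation: [0.001, 0.707, 0.707, 0.001]
contact_force: [-0.1, -0.2, -1.1]
grip_width: 0.447
gripper_force: 0.0
t: 21.03
ee_pos: [0.5291, 0.0591, 0.1983]
orientation: [0.002, 0.707, 0.707, 0.002]
contact_force: [1.5, -1.0, 0.7]
grip_width: 0.451
gripper_force: 0.0
t: 21.45
ee_pos: [0.5072, -0.1327, 0.194]
orientation: [0.001, 0.707, 0.708, 0.0]
contact_force: [0.7, 0.4, 0.1]
grip_width: 0.475
gripper_force: 0.0
t: 21.87
ee_pos: [0.4881, -0.3121, 0.1939]
orientation: [0.0, 0.886, 0.464, 0.0]
contact_force: [1.7, 0.6, -0.0]
grip_width: 0.477
gripper_force: 0.0
t: 22.28
ee_pos: [0.4886, -0.3103, 0.1937]
orientation: [0.0, 0.966, 0.257, 0.0]
contact_force: [-0.7, 0.3, -0.2]
grip_width: 0.479
gripper_force: 0.0
t: 22.45
ee_pos: [0.4887, -0.3101, 0.1934]
orientation: [0.0, 0.965, 0.261, 0.0]
contact_force: [0.4, 0.9, -0.7]
grip_width: 0.48
gripper_force: 0.0
[ 0.4887 -0.3101  0.1934] xang 0.528 tilt [ 0. -0.] t 22.45 J6 0.47 0.48018210218448976
shift [ -0.3   0.4 151.4]
```

```bash
python3 -m handwheel '[{"xyz":[0,0,40],"rotation":[0,0,0]},{"xyz":[0,0,80],"rotation":[0,0,0]},{"xyz":[0,0,115],"rotation":[0,0,0]},{"xyz":[0,0,151],"rotation":[0,0,0]},{"xyz":[0,0,151],"rotation":[0,0,0]}]'
python3 -m handwheel '[{"xyz":[0,0,0],"rotation":[0,0,0]},{"xyz":[0,0,0],"rotation":[0,0,0]},{"xyz":[0,0,0],"rotation":[0,0,0]},{"xyz":[0,0,0],"rotation":[0,0,0]}]' -0.5 30
python3 -m handwheel '[{"xyz":[0,0,-20],"rotation":[0,0,0]},{"xyz":[0,0,-60],"rotation":[0,0,0]},{"xyz":[0,0,-100],"rotation":[0,0,0]},{"xyz":[0,0,-140],"rotation":[0,0,0]},{"xyz":[0,0,-150],"rotation":[0,0,0]}]'
python3 -m handwheel '[{"xyz":[17,-32,0],"rotation":[0,0,0]},{"xyz":[34,-65,0],"rotation":[0,0,0]},{"xyz":[51,-97,0],"rotation":[0,0,0]},{"xyz":[68,-130,0],"rotation":[0,0,0]},{"xyz":[85,-162,0],"rotation":[0,0,0]}]'
python3 -m handwheel '[{"xyz":[15,-29,0],"rotation":[0,0,0]},{"xyz":[30,-58,10],"rotation":[0,0,0]},{"xyz":[45,-86,40],"rotation":[0,0,0]},{"xyz":[45,-86,70],"rotation":[0,0,0]},{"xyz":[45,-86,70],"rotation":[0,0,0]}]'
python3 -m handwheel '[{"xyz":[0,0,0],"rotation":[0,0,0]},{"xyz":[0,0,0],"rotation":[0,0,0]},{"xyz":[0,0,0],"rotation":[0,0,0]}]'
python3 q.py .4765 -.0307 .043
```

```text
t: 22.87
ee_pos: [0.4898, -0.3107, 0.04]
orientation: [0.001, 0.965, 0.261, 0.001]
contact_force: [-0.7, -0.2, 1.3]
grip_width: 0.477
gripper_force: 0.0
t: 23.2
ee_pos: [0.4887, -0.3101, 0.0424]
orientation: [0.0, 0.966, 0.26, 0.0]
contact_force: [-0.3, -0.5, -1.5]
grip_width: 0.332
gripper_force: 30.0
t: 23.62
ee_pos: [0.4911, -0.3118, 0.1988]
orientation: [0.003, 0.966, 0.26, 0.003]
contact_force: [1.0, -0.2, 0.6]
grip_width: 0.33
gripper_force: 30.0
t: 24.03
ee_pos: [0.4802, -0.1258, 0.192]
orientation: [-0.0, 0.966, 0.259, 0.0]
contact_force: [0.8, 0.3, -1.1]
grip_width: 0.332
gripper_force: 30.0
t: 24.45
ee_pos: [0.4731, -0.0286, 0.118]
orientation: [-0.001, 0.965, 0.261, -0.003]
contact_force: [-1.7, -0.2, -1.4]
grip_width: 0.33
gripper_force: 30.0
t: 24.7
ee_pos: [0.4781, -0.0313, 0.1236]
orientation: [0.0, 0.966, 0.259, 0.001]
contact_force: [0.8, -0.2, -0.9]
grip_width: 0.332
gripper_force: 30.0
[ 0.4781 -0.0313  0.1236] xang 0.524 tilt [ 0.002 -0.   ] t 24.7 J6 0.98 0.3317955676447921
shift [-1.2 -1.4 80.6]
```

```bash
python3 -m handwheel '[{"xyz":[-0.6,-0.6,30],"rotation":[0,0,0]},{"xyz":[-0.6,-0.6,50],"rotation":[0,0,0]},{"xyz":[-0.6,-0.6,70],"rotation":[0,0,0]},{"xyz":[-0.6,-0.6,79],"rotation":[0,0,0]},{"xyz":[-0.6,-0.6,79],"rotation":[0,0,0]}]'
python3 -m handwheel '[{"xyz":[0,0,0],"rotation":[0,0,0]},{"xyz":[0,0,0],"rotation":[0,0,0]},{"xyz":[0,0,0],"rotation":[0,0,0]},{"xyz":[0,0,0],"rotation":[0,0,0]}]' -0.1
python3 -m handwheel '[{"xyz":[0,0,-15],"rotation":[0,0,0]},{"xyz":[0,0,-50],"rotation":[0,0,0]},{"xyz":[0,0,-90],"rotation":[0,0,0]},{"xyz":[0,0,-130],"rotation":[0,0,0]},{"xyz":[0,0,-150],"rotation":[0,0,0]}]'
python3 -m handwheel '[{"xyz":[-8,32,0],"rotation":[0,0,0]},{"xyz":[-15,63,0],"rotation":[0,0,0]},{"xyz":[-23,95,0],"rotation":[0,0,0]},{"xyz":[-30,126,0],"rotation":[0,0,0]},{"xyz":[-38,157,0],"rotation":[0,0,0]}]' -0.04
python3 -m handwheel '[{"xyz":[-8,32,0],"rotation":[0,0,0.12]},{"xyz":[-15,63,0],"rotation":[0,0,0.24]},{"xyz":[-23,95,0],"rotation":[0,0,0.36]},{"xyz":[-30,126,0],"rotation":[0,0,0.48]},{"xyz":[-38,157,0],"rotation":[0,0,0.6]}]'
python3 -m handwheel '[{"xyz":[0,0,0],"rotation":[0,0,0.12]},{"xyz":[0,0,0],"rotation":[0,0,0.24]},{"xyz":[0,0,0],"rotation":[0,0,0.36]},{"xyz":[0,0,0],"rotation":[0,0,0.447]},{"xyz":[0,0,0],"rotation":[0,0,0.447]}]'
python3 -m handwheel '[{"xyz":[0,0,0],"rotation":[0,0,0]},{"xyz":[0,0,0],"rotation":[0,0,0]}]'
python3 q.py .5682 -.3405 .042
```

```text
t: 25.12
ee_pos: [0.4756, -0.0308, 0.0425]
orientation: [-0.0, 0.966, 0.259, -0.001]
contact_force: [-0.2, 0.5, -0.5]
grip_width: 0.334
gripper_force: 30.0
t: 25.45
ee_pos: [0.4769, -0.0303, 0.0442]
orientation: [0.0, 0.966, 0.259, 0.001]
contact_force: [0.5, 0.1, -0.2]
grip_width: 0.45
gripper_force: 0.0
t: 25.87
ee_pos: [0.4778, -0.0302, 0.1981]
orientation: [0.001, 0.966, 0.259, 0.003]
contact_force: [0.8, -0.3, -0.3]
grip_width: 0.448
gripper_force: 0.0
t: 26.28
ee_pos: [0.5223, -0.1866, 0.194]
orientation: [0.0, 0.966, 0.26, 0.001]
contact_force: [1.6, 0.8, 0.1]
grip_width: 0.48
gripper_force: 0.0
t: 26.7
ee_pos: [0.568, -0.3417, 0.1938]
orientation: [0.0, 0.999, -0.041, 0.0]
contact_force: [-0.0, -0.2, 0.6]
grip_width: 0.478
gripper_force: 0.0
t: 27.12
ee_pos: [0.5676, -0.3401, 0.1936]
orientation: [0.0, 0.966, -0.26, 0.0]
contact_force: [0.1, 0.5, 0.5]
grip_width: 0.478
gripper_force: 0.0
t: 27.28
ee_pos: [0.5677, -0.3399, 0.1934]
orientation: [0.0, 0.967, -0.257, 0.0]
contact_force: [0.7, 0.3, 0.1]
grip_width: 0.478
gripper_force: 0.0
[ 0.5677 -0.3399  0.1934] xang -0.519 tilt [ 0. -0.] t 27.2833 J6 1.55 0.4775184814350211
shift [  0.7   0.2 151.4]
```

```bash
python3 -m handwheel '[{"xyz":[0.5,0,40],"rotation":[0,0,0]},{"xyz":[0.5,0,80],"rotation":[0,0,0]},{"xyz":[0.5,0,115],"rotation":[0,0,0]},{"xyz":[0.5,0,151],"rotation":[0,0,0]},{"xyz":[0.5,0,151],"rotation":[0,0,0]}]'
python3 -m handwheel '[{"xyz":[0,0,0],"rotation":[0,0,0]},{"xyz":[0,0,0],"rotation":[0,0,0]},{"xyz":[0,0,0],"rotation":[0,0,0]},{"xyz":[0,0,0],"rotation":[0,0,0]}]' -0.5 30
python3 -m handwheel '[{"xyz":[0,0,-20],"rotation":[0,0,0]},{"xyz":[0,0,-60],"rotation":[0,0,0]},{"xyz":[0,0,-100],"rotation":[0,0,0]},{"xyz":[0,0,-140],"rotation":[0,0,0]},{"xyz":[0,0,-150],"rotation":[0,0,0]}]'
python3 -m handwheel '[{"xyz":[-26,-27,0],"rotation":[0,0,0]},{"xyz":[-52,-54,0],"rotation":[0,0,0]},{"xyz":[-78,-81,0],"rotation":[0,0,0]},{"xyz":[-104,-108,0],"rotation":[0,0,0]},{"xyz":[-130,-135,0],"rotation":[0,0,0]}]'
python3 -m handwheel '[{"xyz":[-26,-28,0],"rotation":[0,0,0]},{"xyz":[-52,-56,0],"rotation":[0,0,0]},{"xyz":[-78,-84,0],"rotation":[0,0,0]},{"xyz":[-104,-112,0],"rotation":[0,0,0]},{"xyz":[-132,-140,0],"rotation":[0,0,0]}]'
python3 -m handwheel '[{"xyz":[0,0,35],"rotation":[0,0,0]},{"xyz":[0,0,70],"rotation":[0,0,0]},{"xyz":[0,0,70],"rotation":[0,0,0]},{"xyz":[0,0,70],"rotation":[0,0,0]},{"xyz":[0,0,70],"rotation":[0,0,0]}]'
python3 q.py .4765 .0288 .043
```

```text
t: 27.7
ee_pos: [0.5688, -0.3406, 0.0401]
orientation: [0.0, 0.966, -0.257, 0.001]
contact_force: [-0.4, 0.1, -0.1]
grip_width: 0.48
gripper_force: 0.0
t: 28.03
ee_pos: [0.5681, -0.3402, 0.0424]
orientation: [0.0, 0.966, -0.258, 0.0]
contact_force: [-1.1, -1.1, -0.0]
grip_width: 0.33
gripper_force: 30.0
t: 28.45
ee_pos: [0.5707, -0.3419, 0.1994]
orientation: [0.001, 0.966, -0.258, 0.004]
contact_force: [1.2, 0.2, 0.1]
grip_width: 0.332
gripper_force: 30.0
t: 28.87
ee_pos: [0.5216, -0.1569, 0.1919]
orientation: [-0.0, 0.966, -0.258, -0.0]
contact_force: [0.6, 0.9, -1.2]
grip_width: 0.332
gripper_force: 30.0
t: 29.28
ee_pos: [0.4774, 0.0302, 0.1921]
orientation: [-0.0, 0.966, -0.258, 0.0]
contact_force: [1.8, -0.6, -0.5]
grip_width: 0.332
gripper_force: 30.0
t: 29.7
ee_pos: [0.4787, 0.0285, 0.1232]
orientation: [-0.0, 0.966, -0.258, 0.0]
contact_force: [-0.2, -0.6, 0.6]
grip_width: 0.333
gripper_force: 30.0
[0.4787 0.0285 0.1232] xang -0.523 tilt [0. 0.] t 29.7 J6 2.15 0.33334480114488
shift [-2.1  0.8 80.2]
```

```bash
python3 -m handwheel '[{"xyz":[-1.5,0.4,30],"rotation":[0,0,0]},{"xyz":[-1.5,0.4,50],"rotation":[0,0,0]},{"xyz":[-1.5,0.4,70],"rotation":[0,0,0]},{"xyz":[-1.5,0.4,79],"rotation":[0,0,0]},{"xyz":[-1.5,0.4,79],"rotation":[0,0,0]}]'
python3 -m handwheel '[{"xyz":[0,0,0],"rotation":[0,0,0]},{"xyz":[0,0,0],"rotation":[0,0,0]},{"xyz":[0,0,0],"rotation":[0,0,0]},{"xyz":[0,0,0],"rotation":[0,0,0]}]' -0.1
python3 -m handwheel '[{"xyz":[0,0,-15],"rotation":[0,0,0]},{"xyz":[0,0,-50],"rotation":[0,0,0]},{"xyz":[0,0,-90],"rotation":[0,0,0]},{"xyz":[0,0,-130],"rotation":[0,0,0]},{"xyz":[0,0,-150],"rotation":[0,0,0]}]'
python3 -m handwheel '[{"xyz":[-10,15,-15],"rotation":[0,0,-0.12]},{"xyz":[-20,30,-30],"rotation":[0,0,-0.24]},{"xyz":[-30,45,-45],"rotation":[0,0,-0.36]},{"xyz":[-38,55,-60],"rotation":[0,0,-0.48]},{"xyz":[-38,55,-60],"rotation":[0,0,-0.523]}]'
python3 -m handwheel '[{"xyz":[0,0,0],"rotation":[0,0,0]},{"xyz":[0,0,0],"rotation":[0,0,0]},{"xyz":[0,0,0],"rotation":[0,0,0]}]'
python3 - <<'E'
from bore import *
p,d,c=shot("wrist"); cv2.imwrite("pics/w4.png",p); print(pose()[0])
h=cv2.cvtColor(p,cv2.COLOR_BGR2HSV)
m=((h[...,0]>100)&(h[...,0]<130)&(h[...,1]>90)).astype(np.uint8);q=np.zeros_like(m);q[4:200,190:425]=m[4:200,190:425]
k=max(cv2.findContours(q,0,cv2.CHAIN_APPROX_NONE)[0],key=cv2.contourArea)
hu=cv2.convexHull(k)[:,0];hu=hu[(hu[:,1]>8)&(hu[:,0]>195)];w=plane(c,hu,.052)[:,:2]*1000
A=np.c_[2*w,np.ones(len(w))];s=np.linalg.lstsq(A,(w**2).sum(1),rcond=None)[0];t=s[:2];print("tin",t.round(1),np.sqrt(s[2]+t@t).round(1))
B=[b for b in bores(p,c,.039,np.s_[0:200,190:425],thr=200)]
C=np.array([b[3] or b[0] for b in B]); print(C, [b[1] for b in B]); print("to tin",np.hypot(*(C-t).T).round(1))
print(np.linalg.norm(C[:,None]-C[None],axis=2).round(1))
E
```

```text
t: 30.12
ee_pos: [0.4767, 0.0287, 0.0429]
orientation: [0.0, 0.966, -0.259, -0.0]
contact_force: [-0.2, 0.2, -1.2]
grip_width: 0.33
gripper_force: 30.0
t: 30.45
ee_pos: [0.4775, 0.0292, 0.0442]
orientation: [-0.0, 0.966, -0.258, 0.001]
contact_force: [1.0, 0.8, -0.0]
grip_width: 0.451
gripper_force: 0.0
t: 30.87
ee_pos: [0.4784, 0.0293, 0.1981]
orientation: [-0.001, 0.966, -0.258, 0.003]
contact_force: [0.9, -0.8, -0.2]
grip_width: 0.451
gripper_force: 0.0
t: 31.28
ee_pos: [0.4155, -0.0002, 0.2561]
orientation: [0.0, 1.0, 0.004, 0.002]
contact_force: [0.9, -0.5, -0.5]
grip_width: 0.447
gripper_force: 0.0
t: 31.53
ee_pos: [0.4163, 0.0006, 0.253]
orientation: [-0.0, 1.0, -0.0, -0.0]
contact_force: [-0.1, -1.0, 0.1]
grip_width: 0.445
gripper_force: 0.0
[0.41623962 0.0005669  0.25277267]
tin [ 5.28e+02 -5.00e-01] 93.6
[[ 4.532e+02 -2.000e-01]
 [ 4.762e+02 -3.100e+01]
 [ 4.775e+02  2.810e+01]
 [ 4.883e+02 -6.370e+01]
 [ 4.866e+02  6.060e+01]
 [ 5.271e+02 -2.700e+00]
 [ 5.282e+02 -6.110e+01]
 [ 5.276e+02  5.840e+01]] [[23.4, 46.4], [30.2, 30.8], [30.5, 31.1], [22.6, 36.3], [18.7, 40.2], [30.5, 30.8], [30.3, 30.6], [30.6, 31.1]]
to tin [74.8 60.1 58.  74.6 73.8  2.3 60.6 58.9]
[[  0.   38.4  37.3  72.6  69.4  73.9  96.6  94.7]
 [ 38.4   0.   59.1  34.9  92.2  58.2  60.1 103.1]
 [ 37.3  59.1   0.   92.4  33.7  58.4 102.6  58.5]
 [ 72.6  34.9  92.4   0.  124.3  72.3  40.  128.3]
 [ 69.4  92.2  33.7 124.3   0.   75.1 128.6  41.1]
 [ 73.9  58.2  58.4  72.3  75.1   0.   58.4  61.1]
 [ 96.6  60.1 102.6  40.  128.6  58.4   0.  119.5]
 [ 94.7 103.1  58.5 128.3  41.1  61.1 119.5   0. ]]
```

View pics/w4.png

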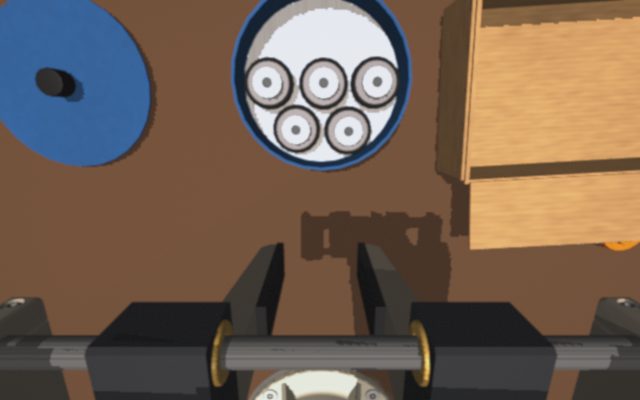

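All five rollers lie flat in the tin: middle at (323,83), ring at (377,82), (267,82), (295,130) and (347,130). Spacings are about 58–61 mm and the middle one is 2 mm off-axis. Now the lid.

```bash
python3 -m handwheel '[{"xyz":[2,-38,0],"rotation":[0,0,0]},{"xyz":[4,-76,0],"rotation":[0,0,0]},{"xyz":[6,-114,0],"rotation":[0,0,0]},{"xyz":[8,-152,0],"rotation":[0,0,0]},{"xyz":[10,-190,0],"rotation":[0,0,0]}]'
python3 -m handwheel '[{"xyz":[2,-38,0],"rotation":[0,0,0]},{"xyz":[4,-80,0],"rotation":[0,0,0]},{"xyz":[4,-80,0],"rotation":[0,0,0]},{"xyz":[4,-80,0],"rotation":[0,0,0]},{"xyz":[4,-80,0],"rotation":[0,0,0]}]'
python3 - <<'E'
from bore import *
p,d,c=shot("wrist"); cv2.imwrite("pics/w5.png",p); print(pose()[0])
h=cv2.cvtColor(p,cv2.COLOR_BGR2HSV)
m=((h[...,0]>100)&(h[...,0]<125)&(h[...,1]>110)).astype(np.uint8);m[230:]=0
ks=sorted(cv2.findContours(m,0,cv2.CHAIN_APPROX_NONE)[0],key=cv2.contourArea)
for k in ks[-2:]:
    hu=cv2.convexHull(k)[:,0];hu=hu[(hu[:,1]>8)&(hu[:,0]>2)&(hu[:,0]<637)];w=plane(c,hu,.012)[:,:2]*1000
    A=np.c_[2*w,np.ones(len(w))];s=np.linalg.lstsq(A,(w**2).sum(1),rcond=None)[0];t=s[:2];print("lid?",t.round(1),np.sqrt(s[2]+t@t).round(1),cv2.boundingRect(k))
kn=((h[...,2]<60)).astype(np.uint8);q=np.zeros_like(kn);q[20:190,230:410]=kn[20:190,230:410]
for k in cv2.findContours(q,0,cv2.CHAIN_APPROX_NONE)[0]:
    if cv2.contourArea(k)>100: print("knob",plane(c,cv2.minEnclosingCircle(k)[0],.03)[0].round(4),cv2.boundingRect(k))
E
```

```text
t: 32.0
ee_pos: [0.4258, 0.1924, 0.2526]
orientation: [0.0, 1.0, -0.0, -0.0]
contact_force: [0.7, -0.6, -0.1]
grip_width: 0.449
gripper_force: 0.0
t: 32.42
ee_pos: [0.4295, 0.2702, 0.2522]
orientation: [0.001, 1.0, 0.001, -0.001]
contact_force: [0.2, -0.1, -0.2]
grip_width: 0.45
gripper_force: 0.0
[0.42968496 0.26963853 0.25241572]
lid? [532.1 -18.1] 109.1 (469, 0, 171, 182)
lid? [528.4 294.8] 95.0 (218, 2, 163, 174)
```

View pics/w5.png

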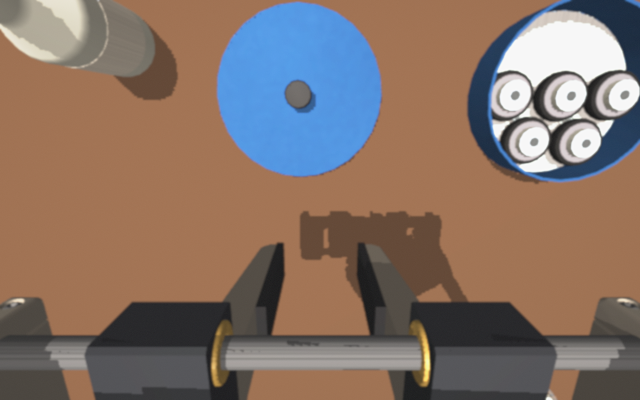

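The lid has been nudged: its disc is now at (300,90), which is y≈0.295, with the knob at (298,95). I'll remeasure it and check the bottle's clearance.

```bash
python3 - <<'E'
from bore import *
p,d,c=shot("top"); h=cv2.cvtColor(p,cv2.COLOR_BGR2HSV);W=cloud(c,d)
m=np.zeros(p.shape[:2],bool);m[150:215,150:205]=1
b=W[m&(W[...,2]>.03)]; print("bottle pts",np.nanpercentile(b,[2,50,98],0).round(3).tolist())
p,d,c=shot("wrist");h=cv2.cvtColor(p,cv2.COLOR_BGR2HSV)
m=((h[...,0]>100)&(h[...,0]<125)&(h[...,1]>110)).astype(np.uint8);m[230:]=0
k=max(cv2.findContours(m,0,cv2.CHAIN_APPROX_NONE)[0],key=cv2.contourArea)
hu=cv2.convexHull(k)[:,0];hu=hu[hu[:,1]>6];w=plane(c,hu,.012)[:,:2]*1000
A=np.c_[2*w,np.ones(len(w))];s=np.linalg.lstsq(A,(w**2).sum(1),rcond=None)[0];t=s[:2];print("lid",t.round(1),np.sqrt(s[2]+t@t).round(1))
g=((h[...,1]<90)&(h[...,2]<150)).astype(np.uint8);q=np.zeros_like(g);q[60:130,265:335]=g[60:130,265:335]
k=max(cv2.findContours(q,0,cv2.CHAIN_APPROX_NONE)[0],key=cv2.contourArea);print("knob top",cv2.boundingRect(k),plane(c,cv2.minEnclosingCircle(k)[0],.038)[0].round(4))
W=cloud(c,d);print("knob z",np.nanmedian(W[90:98,294:302,2]).round(4),"disc z",np.nanmedian(W[50:60,290:300,2]).round(4))
E
```

```text
bottle pts [[0.489, 0.251, 0.036], [0.581, 0.478, 0.128], [0.617, 0.512, 0.626]]
lid [528.4 294.8] 95.0
knob top (285, 81, 25, 28) [0.5283 0.2944 0.038 ]
knob z 0.0383 disc z 0.0124
```

```bash
python3 -m handwheel '[{"xyz":[35,-10,0],"rotation":[0,0,0]},{"xyz":[70,-20,0],"rotation":[0,0,0]},{"xyz":[99,-25,30],"rotation":[0,0,0]},{"xyz":[99,-25,70],"rotation":[0,0,0]},{"xyz":[99,-25,110],"rotation":[0,0,0]}]' 0
python3 -m handwheel '[{"xyz":[0,0,40],"rotation":[0,0,0]},{"xyz":[0,0,60],"rotation":[0,0,0]},{"xyz":[0,0,60],"rotation":[0,0,0]},{"xyz":[0,0,60],"rotation":[0,0,0]},{"xyz":[0,0,60],"rotation":[0,0,0]}]'
python3 q.py .5283 .2946 .026
```

```text
t: 32.98
ee_pos: [0.5316, 0.2947, 0.1427]
orientation: [-0.001, 1.0, -0.001, 0.002]
contact_force: [-0.1, 0.2, 0.5]
grip_width: 0.499
gripper_force: 0.0
t: 33.4
ee_pos: [0.5303, 0.2954, 0.0849]
orientation: [-0.001, 1.0, -0.0, 0.001]
contact_force: [0.3, -0.9, 0.2]
grip_width: 0.502
gripper_force: 0.0
[0.5303 0.2954 0.0849] xang -0.0 tilt [0.002 0.001] t 33.4 J6 2.08 0.5015952771471348
shift [-2.1  0.9 58.8]
```

```bash
python3 -m handwheel '[{"xyz":[0,0,30],"rotation":[0,0,0]},{"xyz":[-1,0,57],"rotation":[0,0,0]},{"xyz":[-1,0,57],"rotation":[0,0,0]},{"xyz":[-1,0,57],"rotation":[0,0,0]}]'
python3 -m handwheel '[{"xyz":[0,0,0],"rotation":[0,0,0]},{"xyz":[0,0,0],"rotation":[0,0,0]},{"xyz":[0,0,0],"rotation":[0,0,0]},{"xyz":[0,0,0],"rotation":[0,0,0]}]' -0.6 45
python3 -m handwheel '[{"xyz":[0,0,-20],"rotation":[0,0,0]},{"xyz":[0,0,-50],"rotation":[0,0,0]},{"xyz":[0,0,-85],"rotation":[0,0,0]},{"xyz":[0,0,-120],"rotation":[0,0,0]},{"xyz":[0,0,-120],"rotation":[0,0,0]}]'
python3 -m handwheel '[{"xyz":[0,33,0],"rotation":[0,0,0]},{"xyz":[0,66,0],"rotation":[0,0,0]},{"xyz":[0,99,0],"rotation":[0,0,0]},{"xyz":[0,132,0],"rotation":[0,0,0]},{"xyz":[0,165,0],"rotation":[0,0,0]}]'
python3 -m handwheel '[{"xyz":[0,33,0],"rotation":[0,0,0]},{"xyz":[0,66,0],"rotation":[0,0,0]},{"xyz":[0,99,0],"rotation":[0,0,0]},{"xyz":[0,130,0],"rotation":[0,0,0]},{"xyz":[0,130,0],"rotation":[0,0,0]}]'
python3 -m handwheel '[{"xyz":[0,0,0],"rotation":[0,0,0]},{"xyz":[0,0,0],"rotation":[0,0,0]},{"xyz":[0,0,0],"rotation":[0,0,0]}]'
python3 - <<'E'
from bore import *
e,r,s=pose(); p,d,c=shot("wrist"); cv2.imwrite("pics/w6.png",p); print(e,s["grip_width"],s["contact_force"],to_tool([.528,-.0007,.07]).round(1))
p,d,c=shot("scene"); cv2.imwrite("pics/scene2.png",p)
E
```

```text
t: 33.73
ee_pos: [0.5283, 0.2955, 0.0273]
orientation: [-0.0, 1.0, 0.0, 0.0]
contact_force: [-0.2, 0.9, 0.1]
grip_width: 0.503
gripper_force: 0.0
t: 34.07
ee_pos: [0.5294, 0.2961, 0.0282]
orientation: [-0.001, 1.0, 0.0, 0.001]
contact_force: [-1.8, -2.1, 8.4]
grip_width: 0.312
gripper_force: 45.0
t: 34.48
ee_pos: [0.5317, 0.2976, 0.1539]
orientation: [-0.003, 1.0, 0.0, 0.005]
contact_force: [1.3, 0.4, -0.5]
grip_width: 0.315
gripper_force: 45.0
t: 34.9
ee_pos: [0.528, 0.1292, 0.1465]
orientation: [-0.0, 1.0, 0.001, 0.0]
contact_force: [-0.3, -0.6, -1.4]
grip_width: 0.313
gripper_force: 45.0
t: 35.32
ee_pos: [0.5281, -0.0038, 0.1465]
orientation: [0.001, 1.0, -0.001, 0.0]
contact_force: [0.1, -0.2, -1.0]
grip_width: 0.317
gripper_force: 45.0
t: 35.57
ee_pos: [0.5283, 0.0014, 0.1462]
orientation: [-0.0, 1.0, 0.001, 0.0]
contact_force: [-0.1, 0.8, -2.3]
grip_width: 0.312
gripper_force: 45.0
[0.52830039 0.00138792 0.14620386] 0.3119982475451964 [-0.13059307  0.81508871 -2.31686766] [-0.3  2.3 76.2]
```

View pics/w6.png

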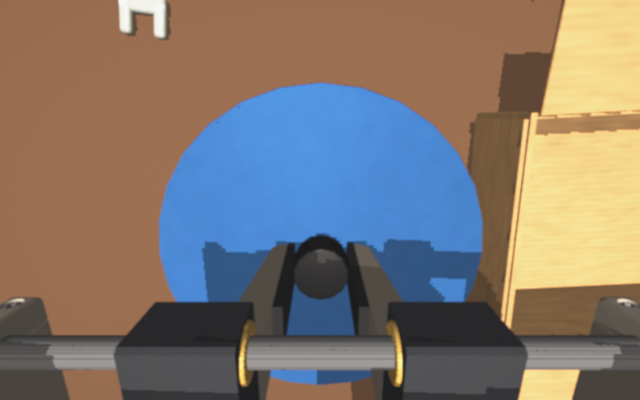

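```bash
python3 - <<'E'
from bore import *
p=cv2.imread("pics/w6.png");c=cam("wrist");h=cv2.cvtColor(p,cv2.COLOR_BGR2HSV)
m=((h[...,0]>100)&(h[...,0]<125)&(h[...,1]>110)).astype(np.uint8);m[295:]=0
k=max(cv2.findContours(m,0,cv2.CHAIN_APPROX_NONE)[0],key=cv2.contourArea)
hu=cv2.convexHull(k)[:,0];hu=hu[hu[:,1]<290];w=plane(c,hu,.131)[:,:2]*1000
A=np.c_[2*w,np.ones(len(w))];s=np.linalg.lstsq(A,(w**2).sum(1),rcond=None)[0];t=s[:2];print("lid",t.round(1),np.sqrt(s[2]+t@t).round(1),pose()[0])
E
```

```text
lid [527.7   1.3] 94.6 [0.52826673 0.00157765 0.1461028 ]
```

```bash
python3 -m handwheel '[{"xyz":[0,1,25],"rotation":[0,0,0]},{"xyz":[0,1,45],"rotation":[0,0,0]},{"xyz":[0,1,55],"rotation":[0,0,0]},{"xyz":[0,1,60],"rotation":[0,0,0]},{"xyz":[0,1,60],"rotation":[0,0,0]}]'
python3 q.py .528 -.0005 .071
```

```text
t: 36.08
ee_pos: [0.5277, 0.0001, 0.0852]
orientation: [-0.0, 1.0, 0.001, -0.001]
contact_force: [-0.7, -0.8, -1.8]
grip_width: 0.314
gripper_force: 45.0
[5.277e-01 1.000e-04 8.520e-02] xang 0.002 tilt [-0.002  0.   ] t 36.0833 J6 1.57 0.3137311597710462
shift [ 0.4  0.6 14.2]
```

Lid centred within about 1 mm. Lower it home and release.

```bash
python3 -m handwheel '[{"xyz":[0,0.5,5],"rotation":[0,0,0]},{"xyz":[0,0.5,9],"rotation":[0,0,0]},{"xyz":[0,0.5,12],"rotation":[0,0,0]},{"xyz":[0,0.5,14],"rotation":[0,0,0]},{"xyz":[0,0.5,14],"rotation":[0,0,0]}]'
python3 -m handwheel '[{"xyz":[0,0,0],"rotation":[0,0,0]},{"xyz":[0,0,0],"rotation":[0,0,0]},{"xyz":[0,0,0],"rotation":[0,0,0]},{"xyz":[0,0,0],"rotation":[0,0,0]}]' 0
python3 -m handwheel '[{"xyz":[0,0,-15],"rotation":[0,0,0]},{"xyz":[0,0,-50],"rotation":[0,0,0]},{"xyz":[0,0,-90],"rotation":[0,0,0]},{"xyz":[0,0,-130],"rotation":[0,0,0]},{"xyz":[-20,0,-160],"rotation":[0,0,0]}]'
python3 -m handwheel '[{"xyz":[-35,0,0],"rotation":[0,0,0]},{"xyz":[-70,0,0],"rotation":[0,0,0]},{"xyz":[-105,0,0],"rotation":[0,0,0]},{"xyz":[-105,0,0],"rotation":[0,0,0]},{"xyz":[-105,0,0],"rotation":[0,0,0]}]'
python3 - <<'E'
from bore import *
print(pose()[0]); p,d,c=shot("wrist");h=cv2.cvtColor(p,cv2.COLOR_BGR2HSV);W=cloud(c,d)
m=((h[...,0]>100)&(h[...,0]<125)&(h[...,1]>110)).astype(np.uint8);m[230:]=0
k=max(cv2.findContours(m,0,cv2.CHAIN_APPROX_NONE)[0],key=cv2.contourArea)
hu=cv2.convexHull(k)[:,0];hu=hu[hu[:,1]>6];w=plane(c,hu,.056)[:,:2]*1000
A=np.c_[2*w,np.ones(len(w))];s=np.linalg.lstsq(A,(w**2).sum(1),rcond=None)[0];t=s[:2];print("lid",t.round(1),np.sqrt(s[2]+t@t).round(1))
P=W[(m>0)&(abs(W[...,2]-.056)<.008)];A=np.c_[P[:,:2]-P[:,:2].mean(0),np.ones(len(P))];print("disc plane slope,z",np.linalg.lstsq(A,P[:,2],rcond=None)[0].round(4))
p,d,c=shot("scene"); cv2.imwrite("pics/scene3.png",p)
E
```

```text
t: 36.5
ee_pos: [0.5285, -0.001, 0.0723]
orientation: [-0.0, 1.0, 0.0, 0.0]
contact_force: [0.2, -0.3, -1.7]
grip_width: 0.312
gripper_force: 45.0
t: 36.83
ee_pos: [0.5284, -0.001, 0.0722]
orientation: [-0.0, 1.0, 0.0, 0.0]
contact_force: [0.1, 0.6, -0.1]
grip_width: 0.501
gripper_force: 0.0
t: 37.25
ee_pos: [0.5114, -0.001, 0.2356]
orientation: [0.0, 1.0, 0.0, 0.003]
contact_force: [0.3, -0.0, 0.2]
grip_width: 0.5
gripper_force: 0.0
t: 37.67
ee_pos: [0.4022, -0.0011, 0.2324]
orientation: [-0.0, 1.0, 0.0, 0.001]
contact_force: [0.4, 0.3, -0.1]
grip_width: 0.498
gripper_force: 0.0
[ 0.40217957 -0.00107957  0.23244418]
lid [527.2  -1.3] 95.1
disc plane slope,z [0.0006 0.0007 0.0564]
```

View pics/scene3.png

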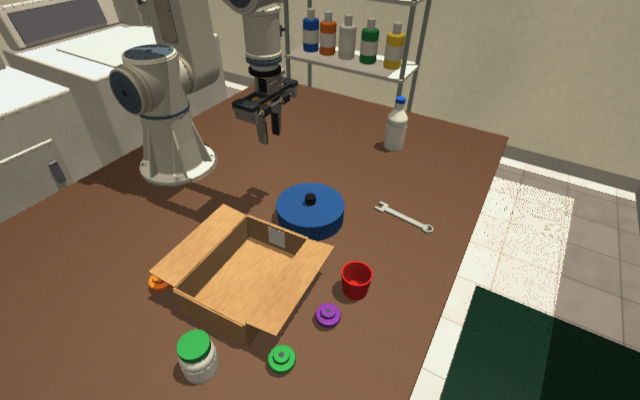

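The lid is home (scene (310,205)): level at z=0.056 and centred within 1 mm. The carton is empty with both flaps open, the other objects stand where they were, and the arm is clear.

```bash
python3 -c "
from rig import robot
print(robot.close_job())"
```

```text
the job is handed in; nothing more can be done
None
```

The job is handed in at about 38 s of the 210 s, verdict not shown: both flaps are folded back, all five rollers are in the tin as a honeycomb, and the lid sits level and centred to about 1 mm.

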